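# Fit the scraper blade under the spring clamp

## Task

The dough-belt scraper head needs its blade back. Push the orange taper key under the clamp's yellow opening lug so that it holds the sprung arm up by itself, take the blue scraper blade out of its guard and slide its steel tang under the raised arm until the shoulders are fully home against the guide rails. Then draw the key out so that the arm comes down on the tang, lay the key on the bench clear of the head, and leave the basket, the bowl and the brush where they are.

Things in the scene. Friction and masses are not known exactly. Their poses are not given: they have to be found in the camera images.
- head: (sizes in mm) fixed scraper head: aluminium base 190 deep, 170 wide, 10 thick, grey sprung clamp arm. Origin: middle of the mouth (front ends of the two steel guide rails, also the base's front edge) at bench height; x into the head (the way blade and key are pushed), z up. Arm hinge at x 150, z 40; cheeks at y 42 and -116, to z 56; bed (z 10) free up to x 140. Arm stays below z 70
- blade_home (a point): where the blade's origin belongs, axes as the head's: head frame (0, 0, 10). The tang's channel runs on from here to x = 100, 48 wide between rails 12 wide, 12 high; the blade's shoulders stop against the rails' ends. A tongue 36 wide, 10 high (as the bed), 70 long stands out in front (to x = -70) to carry the blade's body
- key_home (a point): where the key's origin belongs, axes as the head's: head frame (14, -88, 10), on the open flat of the base beside the blade's channel (no rails here), under the opening lug; up to 15 mm short of it the flat still holds the lug, and the handle's step meets the lug lip 3 mm beyond it
- clamp (a joint): angle of the sprung clamp arm, rad: 0 = shut (spring pressing it down, about 5 N at the lip), grows as it rises; about 0.13 when held up by the key's flat, about 0.04 when resting on the blade's tang; most 0.5
- clamp_lip (a point): middle of the underside of the clamp's round steel lip (10 mm bar, 56 mm wide) that presses on the tang: in the head's frame x = 25, y = 0, 3 mm over the bed when shut, so the 8 mm tang goes under only when the arm is held up
- lug_lip (a point): middle of the underside of the yellow opening lug's round lip (10 mm bar, 40 mm wide), beside the clamp lip on the same arm: in the head's frame x = 25, y = -88, 10 mm over the bed when shut, 26 mm (and x = 22) when the key's flat is beneath it
- key: orange plastic taper key, lying flat on the bench, 160 long, 30 wide, about 0.12 kg. Origin: foot of the step between handle and flat, underside, mid-width; x to the thin nose, z up. Handle x -60 to 0, 38 high; flat x 0 to 30, 26 high; ramp down to 4 high at x 100. Pushed in (12 to 18 N) its ramp lifts the arm until the lug rests on the flat
- blade: scraper blade, about 0.22 kg, 170 long. Origin: middle of the shoulder line (where the tang leaves the body), underside; x to the tang's tip, z up. Blue body x -95 to 0, 58 wide, 18 high (thinner beyond -83); steel tang x 0 to 75, 40 wide, last 20 pointed, 8 high, flush underneath. At the start the body is inside the guard's slot and only the tang sticks out
- tang_tip (a point): point of the blade's tang, at half its thickness
- guard: white plastic guard block, fixed on the bench, 115 deep, 94 wide, 56 high. Origin: middle of the slot's mouth, at bench height; x points out of the slot (the way the blade is drawn). Slot 66 wide, 26 high, 103 deep, its floor at z = 20
- basket: round brown proving basket, 170 across, 80 high, bystander; origin under its centre
- bowl: green bowl, 150 across, 70 high, bystander; origin under its centre
- brush: flour brush 200 long, bystander; origin under its middle
Things that resemble listed ones, but are neither listed nor needed, are in the scene too. Leave any purple or turquoise look-alike of the blade alone.

How it is judged (in metres and radians):
On the way, in this order (a step that is already met when the one before it is completed fails the run):
1. the key is under the opening lug and holds the clamp arm up (value of joint clamp above 0.105 rad and x of key in the frame of head between -0.006 and 0.03 m and y of key in the frame of head between -0.115 and -0.06 m and contact force between the fingers and key below 0.5 N and contact force between the arm and head below 0.5 N), for 0.3 s.
2. with the key still holding the arm up, the tang is beneath it and the blade's shoulders are against the guide rails (value of joint clamp above 0.105 rad and x of key in the frame of head above -0.006 m and x of blade in the frame of head between -0.005 and 0.005 m and y of blade in the frame of head between -0.008 and 0.008 m and z of blade in the frame of head below 0.016 m), for 0.2 s.
At the end, for the whole second after the job is handed in: clamp arm down on the tang (joint 0.025 to 0.065 rad); blade's shoulders within 5 mm of the rails' ends, within 8 mm of the channel's middle, within 0.12 rad of its direction, flat within 0.08 rad; key out, on the bench (within 30 mm of its top), touching neither head nor blade; both at rest (value of joint clamp between 0.025 and 0.065 rad and x of blade in the frame of head between -0.005 and 0.005 m and y of blade in the frame of head between -0.008 and 0.008 m and angle between the x axis of blade and the x axis of head, either way round below 0.12 rad and angle between blade's own z axis and vertical below 0.08 rad and contact force between key and head below 0.1 N and contact force between key and blade below 0.1 N and height (world z) of key between -0.01 and 0.03 m and linear speed of each of key, blade below 0.02 m/s).
It fails at once if the basket is shifted by more than 30 mm (distance of basket from where it was at the start of the episode above 0.03 m).
It fails at once if the bowl is shifted by more than 30 mm (distance of bowl from where it was at the start of the episode above 0.03 m).
It fails at once if the brush is shifted by more than 30 mm (distance of brush from where it was at the start of the episode above 0.03 m).
It also fails if it takes over 72 s, if anything falls off the work surface, if the arm or the gripper's body presses on something with over 40 N, if the wrist force passes 120 N, or if a joint passes its speed limit or range.

## Robot

A 6-joint arm with a two-finger parallel gripper is mounted at the origin on the work surface. World frame = base frame: x ahead of the robot, y to its left, z up, the work surface at z = 0. Lengths are in mm, angles in rad, forces in N, time in s.
With the tool pointing down it reaches from about 300 to 775 mm from the base axis. Payload 14.6 kg.
Tool frame: the origin (TCP) lies between the finger pads; the fingertips stand manip.finger_overhang ahead of it and the grasp point (between the pads) lies 2 mm behind it (manip.finger_overhang is the distance from the TCP to the fingertips, in mm); z points along the fingers, y is the direction in which the jaws open and shut (so a half turn about z gives the same grasp; the last joint's range is limited). The gripper opens to 94 mm and grips with 3 to 60 N. Pads are 16 mm wide; open, the fingers measure 119 mm over their backs; the gripper's body (75 mm by 177 mm) begins 78 mm behind the grasp point.
Start: joints at [-1.364, 0.3, 1.521, -0, 1.321, -0.067], TCP at [148.709, -529.504, 186.246] pointing down, gripper open.
Joint ranges: [-3.03, 3.03], [-0.79, 2.21], [0.23, 2.52], [-1.04, 4.18], [0, 3.07], [-2.55, 2.55]. Speed limits (rad/s): [2.22, 2.22, 2.57, 3.14, 3.14, 3.14].

## Interface

Orientations are given as [roll, pitch, yaw] about the fixed x, y, z axes, in that order (R = Rz(yaw) Ry(pitch) Rx(roll)).
In Python, from cell import manip gives the robot as it stands.
- The arm moves only by the tool drive_tool, never from a script. Its argument "steps" is a list of rows, each an object with "delta_pos": the shift along the world's x, y, z in mm, a list of three; "yaw": the turn about the world's z in rad; "hand": the finger opening in mm, from 0 to 94. A call has 1 to 5 rows; each row shifts and turns the commanded pose from where the row before left it; what a row does not reach is not made up. A row lasts 1/12 s, in which the tool goes at most 41.7 mm and 7.16 degrees, less where a joint would pass 70% of its speed; a pose out of reach is approached as far as the arm can. A call is refused whole if a number of a shift passes 41.7 or a number of a turn 0.125, either way. A call with a gripper value outside its range is refused whole. The fingers move at their own pace and stop on an object; "squeeze" is the grip in N (left out, the last holds). Time passes only in rows, so rows that do not move let the fingers close. It gives the time, the measured TCP pose, the force and the opening at its end, in the units of the state.
- manip.read_state(): the state, without advancing time (a new reading comes with each control period).
- manip.camera(name): name is "scene" or "top"; returns a dict with "frame" (400x640x3 uint8, red, green, blue), "range_z" (400x640 float32, mm along the optical axis (not along the pixel's ray), 0 where there is no reading), "intrinsics" (3x3 intrinsics, pixels), "dist_coeffs" ([k1, k2, p1, p2, k3] as OpenCV has them; the pictures are not rectified), "position" and "attitude" of the camera in the world. Camera axes: x right, y down, z forward; pixel columns grow to the right and rows downward; lengths in mm; the calibration is good to about 2 mm. A picture is of the moment at which its call begins.
- manip.sign_off(): hands the job in, once; it reports no verdict.
The state is a dict: "clock": time; "joints": joint angles; "qd": joint speeds; "effort": joint torques, N m; "eef_pos": TCP position; "eef_rot": TCP orientation; "wrist_force": force on the tool from outside, world axes, zero at the start; "moment": the same for the moment, N m; "finger_gap": finger opening in mm.
Only numpy, scipy, OpenCV 4.12 (cv2) and the standard library are available. Lean on these libraries where they do the work, as an engineer would, in place of code of your own. Each camera call takes 0.05 s, during which the arm holds its last target.

## Working session

There is one attempt and no reset: what is moved stays moved. The work goes in short steps, Python scripts to look and compute and a tool call to move; the robot and the scene stay as the last step left them, time stands still between calls to the robot, and variables do not carry over. Pictures are saved under pics/ and viewed, and the job is handed in when it is done.

Besides the shell and the picture viewer there is one more tool, called as name([rows], argument=value, ...), one row to a line, values as JSON. drive_tool: Moves the arm, as the interface text tells. Its arguments: {"type":"object","properties":{"steps":{"type":"array"},"squeeze":{"type":"number"}},"required":["steps"]}

```bash
mkdir -p pics; ls; python3 - <<'E'
from cell import manip
import cv2,numpy as np
print(manip.read_state(), manip.finger_overhang)
for n in("scene","top"):
    c=manip.camera(n); cv2.imwrite(f"pics/{n}0.png",cv2.cvtColor(c["frame"],cv2.COLOR_RGB2BGR)); np.savez(f"{n}0.npz",**c)
    print(n,c["intrinsics"],c["dist_coeffs"],c["position"],c["attitude"])
E
```

```text
pics
{'clock': 0.0, 'joints': array([-1.36357972e+00,  3.00464243e-01,  1.52157048e+00, -2.61587866e-06,
        1.32073254e+00, -6.66082503e-02]), 'qd': array([-5.05596104e-05,  1.40211982e-03,  4.83855712e-04, -1.54654185e-04,
       -1.09095541e-04, -2.20004508e-04]), 'effort': array([ 2.09282807e-04, -5.31808734e+01, -3.52735376e+01,  7.07540126e-02,
        2.43670604e-02, -1.27353223e-04]), 'eef_pos': array([ 148.66098603, -529.22685022,  185.69459848]), 'eef_rot': array([-3.14042048e+00, -7.56528700e-05,  2.73825466e-01]), 'wrist_force': array([ 0.24292993,  0.30117232, -0.18920261]), 'moment': array([-0.03418601, -0.01607575,  0.03589566]), 'finger_gap': 94.00535371684734} 17.0
scene [[379.44976114   0.         326.61916182]
 [  0.         379.44976114 200.8610781 ]
 [  0.           0.           1.        ]] [0.00104219 0.         0.         0.         0.        ] [1161.11234277  180.08006555  915.67843619] [-2.46081137 -0.00797287  2.00178675]
top [[380.13153255   0.         323.64462416]
 [  0.         380.13153255 200.57272787]
 [  0.           0.           1.        ]] [-0.03309095  0.          0.          0.          0.        ] [ 397.39890631  -75.33437651 1298.42270888] [-3.05691219e+00  9.98872915e-04 -1.54985736e+00]
```

View pics/scene0.png

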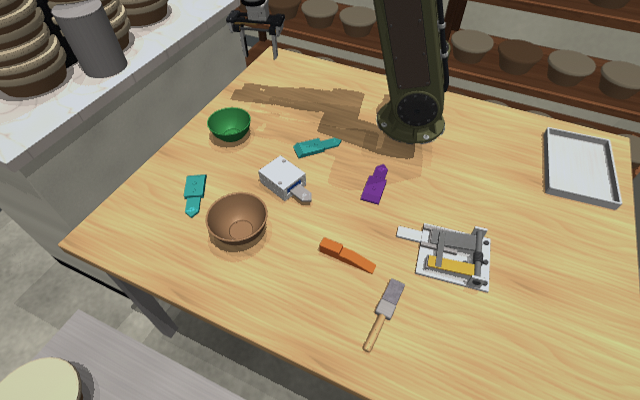

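View pics/top0.png

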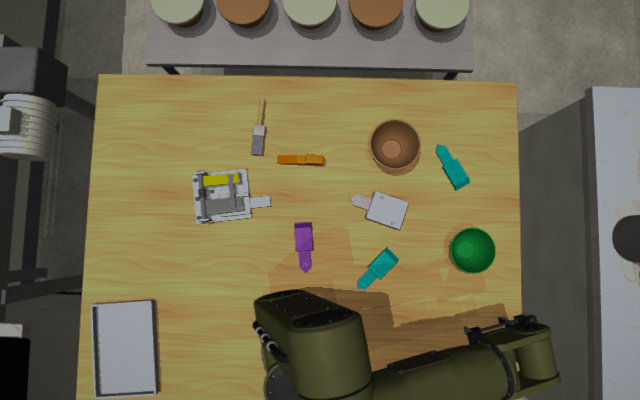

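The top picture shows the head at (222,195) with its tongue pointing right, and the orange key at (300,160) with its handle on the right and nose towards the head. The guard is at (387,210), with a grey tang at (360,202). Blade candidates are purple at (303,245), turquoise at (378,268) and (452,167), and the one in the white guard. Only the guarded one is blue with a steel tang, so I'll measure it and confirm with a crop.

```bash
cat > h.py <<'E'
import numpy as np,cv2
from scipy.spatial.transform import Rotation as R
def load(n,k=0):
    return dict(np.load(f"{n}{k}.npz"))
def snap(n,k):
    from cell import manip
    c=manip.camera(n); np.savez(f"{n}{k}.npz",**c); return c
def rays(c):
    v,u=np.mgrid[0:400,0:640].astype(np.float32)
    p=cv2.undistortPoints(np.stack([u.ravel(),v.ravel()],1)[:,None],c["intrinsics"],c["dist_coeffs"])[:,0]
    return np.c_[p,np.ones(len(p))].reshape(400,640,3)
def cloud(c):
    d=rays(c)*c["range_z"][...,None]
    return d@R.from_euler('xyz',c["attitude"]).as_matrix().T+c["position"]
def onplane(c,uv,z):
    p=cv2.undistortPoints(np.float32(uv).reshape(-1,1,2),c["intrinsics"],c["dist_coeffs"])[:,0]
    d=np.c_[p,np.ones(len(p))]@R.from_euler('xyz',c["attitude"]).as_matrix().T
    t=(z-c["position"][2])/d[:,2]
    return c["position"]+d*t[:,None]
def hsv(c): return cv2.cvtColor(c["frame"],cv2.COLOR_RGB2HSV)
def crop(c,u0,v0,u1,v1,s,name):
    cv2.imwrite(name,cv2.resize(cv2.cvtColor(c["frame"][v0:v1,u0:u1],cv2.COLOR_RGB2BGR),None,fx=s,fy=s,interpolation=cv2.INTER_CUBIC))
E
python3 - <<'E'
from h import *
for n in("scene","top"):
    c=load(n); P=cloud(c); H=hsv(c)
    wood=P[300:305,150:155] if n=="top" else P[330:335,250:255]
    print(n,"bench z",wood[...,2].mean())
    for nm,lo,hi in(("orange",(5,200,120),(16,255,255)),("yellow",(22,150,120),(32,255,255)),("blue",(105,120,50),(125,255,255))):
        m=cv2.inRange(H,lo,hi); k,l,s,ce=cv2.connectedComponentsWithStats(m)
        for i in range(1,k):
            if s[i,4]>25:
                q=P[l==i]; print(nm,s[i],q.min(0).round(),q.max(0).round(),np.median(q,0).round())
t=load("top");crop(t,180,150,340,230,5,"pics/c_head.png");crop(t,335,180,425,240,8,"pics/c_guard.png")
s=load("scene");crop(s,250,145,330,210,9,"pics/c_guard_s.png")
crop(s,310,215,510,300,4,"pics/c_head_s.png")
E
```

```text
scene bench z 0.47772130612308045
yellow [428 256   8  11  72] [561. 216.  32.] [595. 236.  39.] [579. 226.  35.]
yellow [439 259  36  16 351] [548. 250.  33.] [590. 333.  46.] [570. 293.  40.]
blue [288 180  13  12  35] [ 469. -239.   26.] [ 520. -222.   40.] [ 492. -231.   34.]
top bench z 20.60807829164534
yellow [233 173   6  10  51] [397. -75.  28.] [ 593.  235. 1298.] [575. 227.  33.]
yellow [203 174  25  12 232] [547. 253.  30.] [587. 334.  47.] [567. 293.  39.]
```

View pics/c_head.png

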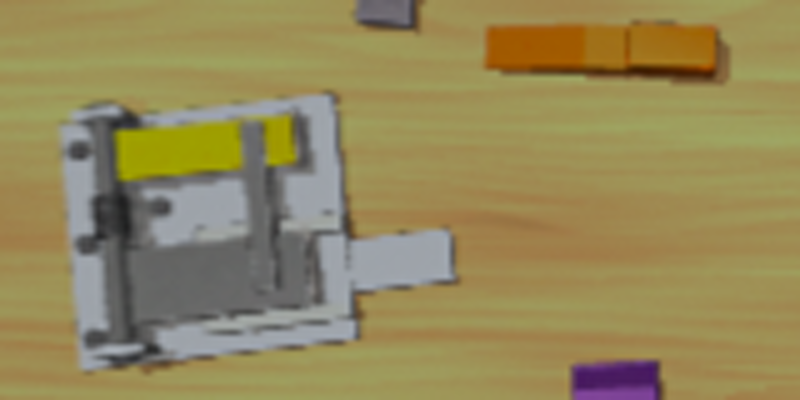

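View pics/c_guard.png

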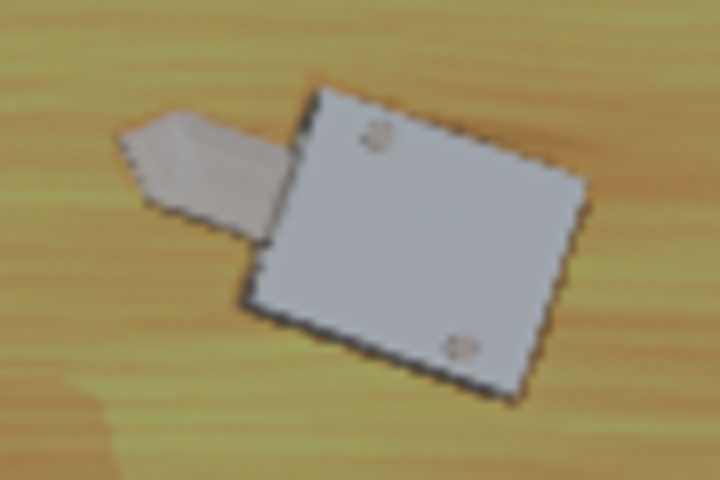

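View pics/c_guard_s.png

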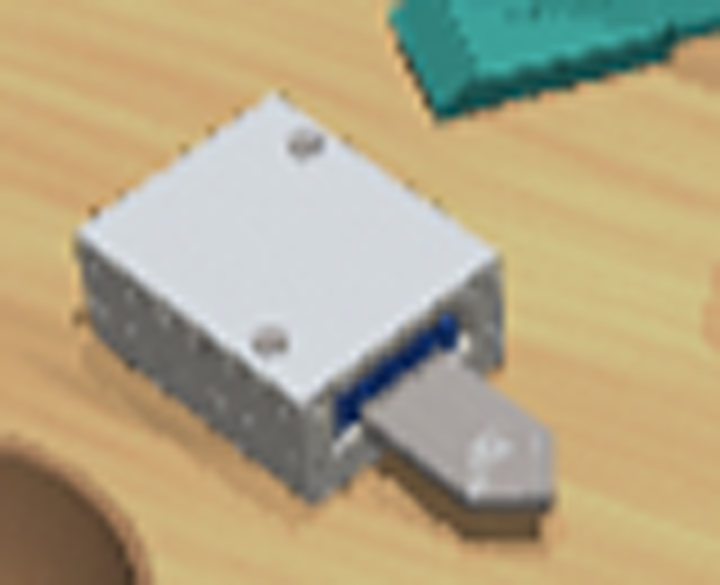

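View pics/c_head_s.png

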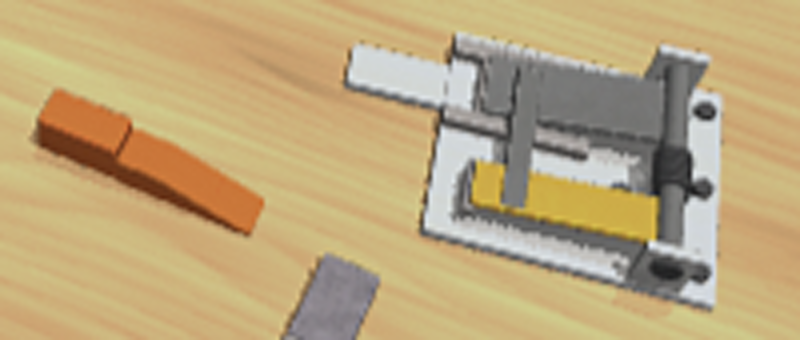

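The crops confirm it: the guarded item has a dark blue body behind a grey tang, so that's the blade. Next, precise poses.

```bash
python3 - <<'E'
from h import *
def rect(q,nm):
    (c,s,a)=cv2.minAreaRect(q[:,:2].astype(np.float32)); print(nm,len(q),np.round(c,1),np.round(s,1),round(a,2),"z",np.median(q[:,2]).round(1))
    b=cv2.boxPoints((c,s,a)); print("   ",b.round(1).tolist())
for n in("scene","top"):
    c=load(n); P=cloud(c); H=hsv(c); print("==",n)
    x,y,z=P[...,0],P[...,1],P[...,2]
    print("bench",np.median(z[(x>600)&(x<620)&(y>-50)&(y<0)]))
    S=H[...,1]
    m=(x>400)&(x<510)|1
    o=(H[...,0]<=18)&(S>205)&(x>560)&(x<680)&(y>-60)&(y<180); 
    k,l,s,ce=cv2.connectedComponentsWithStats(o.astype(np.uint8)); i=1+np.argmax(s[1:,4]); o=l==i
    print("key px",s[i]); rect(P[o],"key all"); 
    for zlo in(30,):
        q=P[o&(z>32)]; rect(q,"key handle top")
    q=P[o&(z>22)&(z<30)]; rect(q,"key flat") if len(q)>3 else 0
    q=P[(x>380)&(x<560)&(y>-400)&(y<-180)&(z>50)&(z<62)];rect(q,"guard top")
    q=P[(x>380)&(x<580)&(y>-230)&(y<-100)&(z>15)&(z<34)&(S<70)];rect(q,"tang")
    w=(S<60)&(x>350)&(x<700)&(y>30)&(y<400)&(z<80)&(z>3)
    k,l,s,ce=cv2.connectedComponentsWithStats(w.astype(np.uint8)); 
    for i in range(1,k):
        if s[i,4]>100: rect(P[l==i],"head%d"%i)
    np.save(f"w{n}.npy",w)
E
```

```text
== scene
bench 0.525990096948874
key px [358 267   1   1   1]
key all 1 [660.4  51.6] [0. 0.] 0.0 z 3.3
    [[660.4000244140625, 51.599998474121094], [660.4000244140625, 51.599998474121094], [660.4000244140625, 51.599998474121094], [660.4000244140625, 51.599998474121094]]
key handle top 0 [0. 0.] [0. 0.] 0.0 z nan
    [[0.0, 0.0], [0.0, 0.0], [0.0, 0.0], [0.0, 0.0]]
guard top 876 [ 478.6 -280.9] [117.3  97. ] 71.05 z 56.6
    [[413.70001220703125, -320.6000061035156], [505.3999938964844, -352.1000061035156], [543.5, -241.1999969482422], [451.70001220703125, -209.6999969482422]]
tang 259 [ 501.4 -206.2] [90.4 55.3] 42.23 z 27.9
    [[449.29998779296875, -216.10000610351562], [486.5, -257.0], [553.4000244140625, -196.3000030517578], [516.2000122070312, -155.3000030517578]]
head1 3613 [521.9 244.2] [177.5 259.9] 8.34 z 13.5
    [[415.20001220703125, 360.0], [452.8999938964844, 102.80000305175781], [628.5999755859375, 128.5], [590.9000244140625, 385.70001220703125]]
head2 201 [680.2 161.8] [38.1 39. ] 87.66 z 17.8
    [[659.9000244140625, 143.60000610351562], [698.9000244140625, 142.0], 
[... 820 characters left out ...]
    [[413.6000061035156, -319.79998779296875], [503.70001220703125, -350.20001220703125], [540.7999877929688, -240.3000030517578], [450.70001220703125, -209.89999389648438]]
tang 226 [ 497.3 -207.5] [96.8 55.8] 43.34 z 27.4
    [[443.0, -220.39999389648438], [481.20001220703125, -261.0], [551.5999755859375, -194.5], [513.4000244140625, -154.0]]
head1 129 [680.1 161.3] [38.1 40.4] 87.03 z 16.5
    [[658.9000244140625, 143.3000030517578], [699.2999877929688, 141.1999969482422], [701.2999877929688, 179.3000030517578], [660.9000244140625, 181.39999389648438]]
head2 2600 [521.6 244.5] [171.5 259.6] 7.73 z 13.4
    [[419.20001220703125, 361.6000061035156], [454.1000061035156, 104.4000015258789], [624.0999755859375, 127.4000015258789], [589.2000122070312, 384.6000061035156]]
  return _methods._mean(a, axis=axis, dtype=dtype,
  ret = ret.dtype.type(ret / rcount)
```

```bash
python3 - <<'E' 2>/dev/null
from h import *
a=np.deg2rad(98.0); ex=np.array([np.cos(a),np.sin(a)]); ey=np.array([-ex[1],ex[0]])
for n in("scene","top"):
    c=load(n); P=cloud(c); H=hsv(c); print("==",n)
    w=np.load(f"w{n}.npy"); q=P[w]; q=q[q[:,0]<655]
    X=q[:,:2]@ex; Y=q[:,:2]@ey
    tip=X.min(); print("tip X",np.sort(X)[:8].round(1), "back",np.sort(X)[-5:].round(1))
    t=(X<tip+62)
    # tongue edges per bin
    rows=[]
    for b in np.arange(tip+5,tip+60,6):
        k=(X>=b)&(X<b+6); rows.append([b+3,Y[k].min(),Y[k].max()])
    r=np.array(rows); print("tongue",r.round(1).tolist()); 
    for col in(1,2):print(" fit",np.polyfit(r[:,0],r[:,col],1).round(4))
    rows=[]
    for b in np.arange(tip+76,tip+250,8):
        k=(X>=b)&(X<b+8); rows.append([b+4,Y[k].min(),Y[k].max()])
    r=np.array(rows)
    for col in(1,2):print(" base side fit",np.polyfit(r[:,0],r[:,col],1).round(4), r[:,col].round(0))
    # front edge: for Y bins min X beyond tongue
    Y0=Y.min();rows=[]
    for b in np.arange(Y.min()+4,Y.max()-8,6):
        k=(Y>=b)&(Y<b+6); rows.append([b+3,X[k].min()])
    print(np.round(rows,1).tolist())
    # key
    o=(H[...,0]<=18)&(H[...,1]>170)&(P[...,0]>600)&(P[...,0]<690)&(P[...,1]>-80)&(P[...,1]<120)&(P[...,2]>2.5)
    k,l,s,ce=cv2.connectedComponentsWithStats(o.astype(np.uint8)); i=1+np.argmax(s[1:,4]); q=P[l==i]; print("key",s[i])
    cc,ss,aa=cv2.minAreaRect(q[:,:2].astype(np.float32)); print(cc,ss,aa)
    for b in np.arange(-70,110,10):
        k=(q[:,1]>=b)&(q[:,1]<b+10)
        if k.any(): print(b+5,q[k,0].min().round(1),q[k,0].max().round(1),"z",np.percentile(q[k,2],[10,50,90]).round(1))
E
```

```text
== scene
tip X [39.  39.4 39.4 39.6 39.9 40.1 40.3 40.7] back [298.3 298.4 298.4 298.4 298.7]
tongue [[47.0, -532.4, -495.8], [53.0, -532.9, -497.9], [59.0, -534.4, -496.8], [65.0, -533.4, -498.2], [71.0, -532.1, -496.5], [77.0, -532.9, -499.3], [83.0, -531.3, -495.0], [89.0, -533.1, -498.6], [95.0, -532.5, -497.4], [101.0, -532.7, -499.1]]
 fit [ 1.190000e-02 -5.336454e+02]
 fit [-2.850000e-02 -4.953501e+02]
 base side fit [-1.540000e-02 -6.321841e+02] [-633. -635. -635. -634. -635. -635. -636. -635. -635. -634. -634. -635.
 -634. -635. -634. -635. -638. -639. -639. -637. -635. -635.]
 base side fit [-2.340000e-02 -4.607607e+02] [-463. -465. -463. -464. -465. -467. -465. -466. -464. -465. -463. -466.
 -464. -464. -466. -465. -469. -470. -468. -470. -466. -464.]
[[-632.0, 109.3], [-626.0, 109.7], [-620.0, 109.3], [-614.0, 109.1], [-608.0, 110.0], [-602.0, 109.4], [-596.0, 108.7], [-590.0, 110.6], [-584.0, 109.4], [-578.0, 108.7], [-572.0, 109.6], [-566.0, 110.8], [-560.0, 109.1], [-554.0, 110.8], [-548.0, 109.0], [-542.0, 108.7], [-536.0, 60.4], [-530.0, 39.4], [-524.0, 40.9], [-518.
[... 2067 characters left out ...]

key [277 155  46  11 254]
(645.4703369140625, 14.46490478515625) (156.82855224609375, 29.978271484375) 88.7034912109375
-65 629.4 658.7 z [21.  35.9 40. ]
-55 629.1 658.4 z [ 5.3 35.4 38.8]
-45 629.8 630.8 z [19.  29.1 39.8]
-35 629.8 630.5 z [19.4 28.9 37.1]
-25 630.2 631.3 z [13.5 18.5 35.5]
-15 630.1 631.7 z [10.5 23.  34. ]
-5 630.8 659.6 z [12.2 24.6 35.9]
5 630.3 630.8 z [11.9 13.7 14. ]
15 630.6 631.7 z [ 7.7 19.4 27.9]
25 630.7 659.4 z [ 7.9 23.5 28.7]
35 631.3 659.9 z [16.7 21.6 25.1]
45 631.2 660.9 z [15.  19.  23.7]
55 631.9 661.0 z [11.5 16.3 19.9]
65 632.4 661.5 z [10.3 13.8 17. ]
75 632.6 661.8 z [ 7.   9.7 12.5]
85 633.1 662.0 z [ 4.5  6.7 11.2]
95 633.5 658.3 z [2.9 5.3 7.7]
```

Measured poses:

| Item | Position (mm) | x axis direction |
|---|---|---|
| Head mouth | (494.8, 179.6) | 97.8° |
| Key origin | (646.5, -5) | 88.8° |
| Guard mouth | (496.5, -226) | 71.2° |

The measured lengths (260×170, 116×95, 157×30) match the sizes given. I'm moving over to the key now.

drive_tool([
  {"delta_pos": [33, 33, 0], "yaw": 0.085, "hand": 60},
  {"delta_pos": [33, 33, 0], "yaw": 0.085, "hand": 60},
  {"delta_pos": [33, 33, 0], "yaw": 0.085, "hand": 60},
  {"delta_pos": [33, 33, 0], "yaw": 0.085, "hand": 60},
  {"delta_pos": [33, 33, 0], "yaw": 0.085, "hand": 60},
], squeeze=40)

```text
clock: 0.52
eef_pos: [296.9, -380.5, 186.1]
eef_rot: [-3.141, -0.0, 0.703]
wrist_force: [1.6, -1.3, 0.6]
finger_gap: 63.8
```

drive_tool([
  {"delta_pos": [33, 33, 0], "yaw": 0.085, "hand": 60},
  {"delta_pos": [33, 33, 0], "yaw": 0.085, "hand": 60},
  {"delta_pos": [33, 33, 0], "yaw": 0.085, "hand": 60},
  {"delta_pos": [33, 33, 0], "yaw": 0.085, "hand": 60},
  {"delta_pos": [33, 33, 0], "yaw": 0.085, "hand": 60},
])

```text
clock: 0.93
eef_pos: [444.4, -233.0, 186.2]
eef_rot: [-3.141, 0.0, 1.128]
wrist_force: [0.7, -1.0, -0.0]
finger_gap: 60.1
```

drive_tool([
  {"delta_pos": [33, 33, 0], "yaw": 0.085, "hand": 60},
  {"delta_pos": [33, 33, 0], "yaw": 0.085, "hand": 60},
  {"delta_pos": [33, 33, 0], "yaw": 0.085, "hand": 60},
  {"delta_pos": [33, 33, 0], "yaw": 0.085, "hand": 60},
  {"delta_pos": [0, 0, 0], "yaw": 0, "hand": 60},
])

```text
clock: 1.35
eef_pos: [564.2, -112.2, 185.4]
eef_rot: [-3.141, -0.001, 1.474]
wrist_force: [-1.4, 0.8, 0.2]
finger_gap: 60.0
```

drive_tool([
  {"delta_pos": [27, 26, -10], "yaw": 0.076, "hand": 60},
  {"delta_pos": [27, 26, -30], "yaw": 0, "hand": 60},
  {"delta_pos": [27, 25, -40], "yaw": 0, "hand": 60},
  {"delta_pos": [0, 0, -35], "yaw": 0, "hand": 60},
  {"delta_pos": [0, 0, 0], "yaw": 0, "hand": 60},
])

```text
clock: 1.77
eef_pos: [629.2, -48.0, 77.0]
eef_rot: [-3.13, -0.001, 1.541]
wrist_force: [-0.5, 0.3, -0.4]
finger_gap: 59.8
```

```bash
python3 - <<'E'
from h import *
from cell import manip
s=manip.read_state(); print(s["eef_pos"],s["eef_rot"])
c=snap("scene",1); crop(c,270,170,430,300,5,"pics/s1.png")
E
```

```text
[629.19202379 -47.96800477  76.96011562] [-3.13045008e+00 -1.10823009e-03  1.54111280e+00]
```

View pics/s1.png

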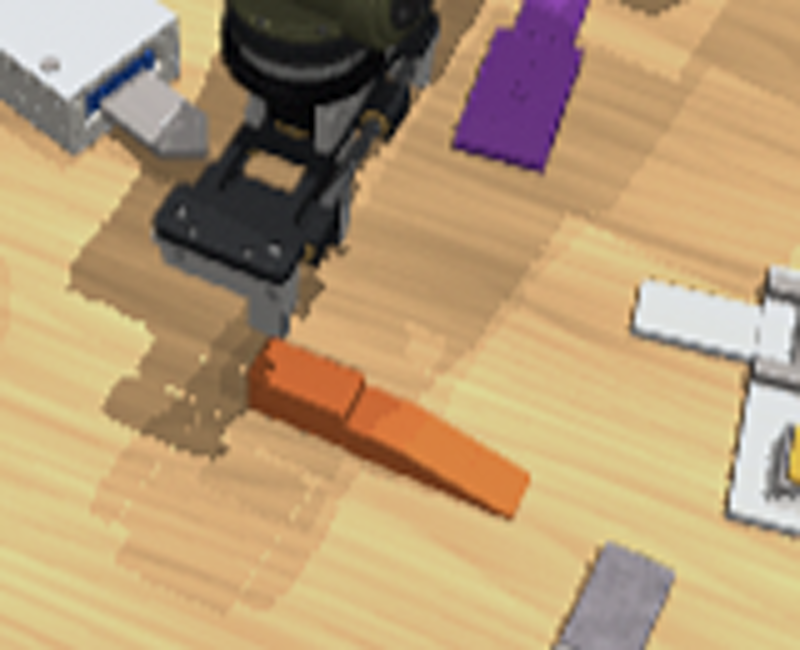

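The picture shows the gripper just short of the key handle (crop 290,340). I'll cover the remaining offset of +17, +12 and then go down.

drive_tool([
  {"delta_pos": [16, 13, 0], "yaw": 0.008, "hand": 60},
  {"delta_pos": [0, 0, -20], "yaw": 0, "hand": 60},
  {"delta_pos": [0, 0, -20], "yaw": 0, "hand": 60},
  {"delta_pos": [0, 0, -12], "yaw": 0, "hand": 60},
  {"delta_pos": [0, 0, 0], "yaw": 0, "hand": 60},
])

```text
clock: 2.23
eef_pos: [647.5, -37.0, 32.0]
eef_rot: [-3.14, -0.0, 1.547]
wrist_force: [-0.6, 0.0, -0.5]
finger_gap: 59.9
```

```bash
python3 - <<'E'
from h import *
from cell import manip
s=manip.read_state(); print(s["eef_pos"],s["eef_rot"],s["wrist_force"])
E
```

```text
[647.46306865 -37.03234972  31.96447535] [-3.13960950e+00 -1.33579821e-04  1.54675220e+00] [-0.57903179  0.01586624 -0.54924165]
```

drive_tool([
  {"delta_pos": [0, 0, -8], "yaw": 0, "hand": 60},
  {"delta_pos": [0, 0, 0], "yaw": 0, "hand": 40},
  {"delta_pos": [0, 0, 0], "yaw": 0, "hand": 20},
  {"delta_pos": [0, 0, 0], "yaw": 0, "hand": 20},
  {"delta_pos": [0, 0, 0], "yaw": 0, "hand": 20},
])

```text
clock: 2.65
eef_pos: [648.7, -36.4, 25.4]
eef_rot: [3.141, 0.0, 1.548]
wrist_force: [0.0, -0.5, 0.2]
finger_gap: 36.7
```

drive_tool([
  {"delta_pos": [0, 0, 0], "yaw": 0, "hand": 20},
  {"delta_pos": [0, 0, 0], "yaw": 0, "hand": 20},
  {"delta_pos": [0, 0, 0], "yaw": 0, "hand": 20},
])

```text
clock: 2.9
eef_pos: [648.4, -36.3, 24.7]
eef_rot: [3.141, 0.0, 1.548]
wrist_force: [0.2, 0.9, -0.0]
finger_gap: 20.5
```

The gap is 20.5 mm but the key is 30 mm wide, so the grip missed. Looking again.

```bash
python3 - <<'E'
from h import *
c=snap("scene",2); crop(c,270,180,430,300,5,"pics/s2.png")
c=snap("top",2); crop(c,240,120,400,240,5,"pics/t2.png")
from cell import manip
print(manip.read_state()["finger_gap"])
E
```

```text
19.983443621022275
```

View pics/s2.png

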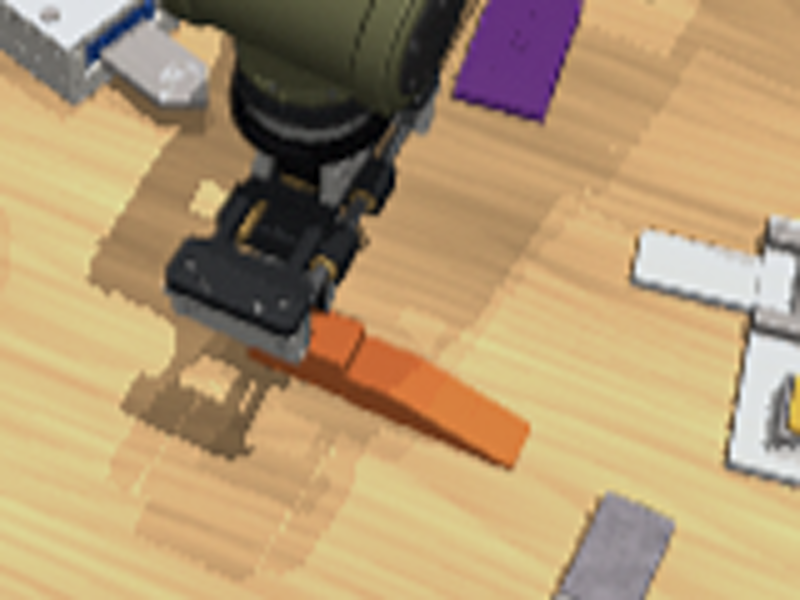

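View pics/t2.png

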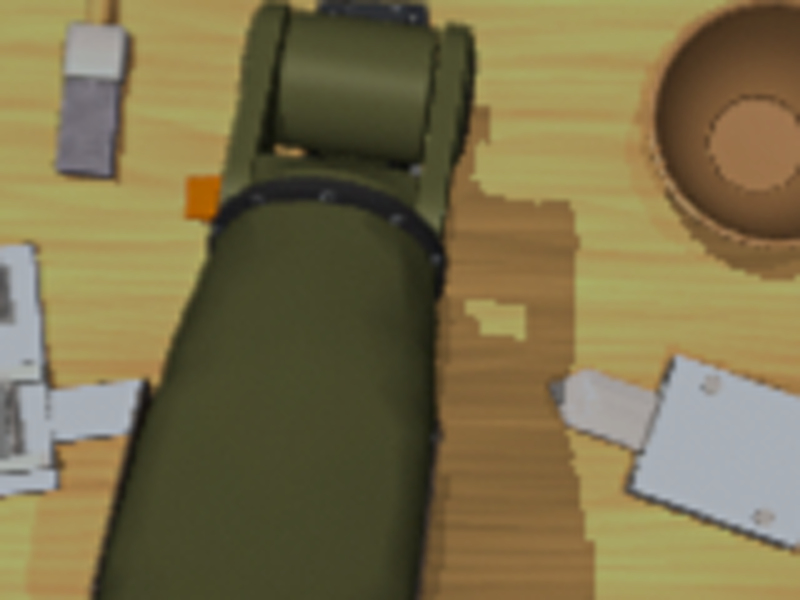

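```bash
python3 - <<'E'
from h import *
c=load("scene",2);P=cloud(c)
for v in range(222,262,3):
    print(v,[tuple(int(round(t)) for t in P[v,u]) for u in range(302,346,5)])
crop(c,295,215,355,265,13,"pics/s2b.png")
E
```

```text
222 [(589, -156, 0), (582, -142, -1), (577, -128, 2), (688, -56, 184), (672, -51, 166), (665, -40, 164), (671, -25, 181), (664, -15, 177), (645, -9, 156)]
225 [(601, -149, 4), (592, -137, 0), (587, -124, 1), (693, -54, 178), (678, -48, 164), (674, -36, 165), (682, -20, 184), (665, -14, 166), (548, -44, 0)]
228 [(609, -145, 2), (715, -69, 186), (711, -58, 188), (681, -60, 147), (680, -47, 154), (681, -33, 163), (689, -17, 184), (673, -10, 166), (561, -38, 5)]
231 [(618, -141, 1), (723, -65, 186), (716, -56, 183), (713, -44, 185), (706, -35, 183), (681, -33, 151), (691, -15, 175), (681, -7, 167), (567, -35, -1)]
234 [(626, -137, -2), (729, -62, 184), (724, -52, 184), (719, -41, 184), (714, -31, 184), (711, -19, 186), (691, -15, 161), (680, -7, 153), (579, -30, 2)]
237 [(634, -133, -3), (735, -59, 181), (732, -48, 185), (726, -38, 183), (721, -28, 182), (717, -17, 183), (713, -6, 185), (593, -40, 0), (586, -27, -1)]
240 [(647, -125, 4), (733, -61, 165), (736, -46, 179), (735, -33, 186), (729, -24, 183), (725, -13, 185), (716, -4, 177), (602, -36, -2), (599, -22, 4)]
243 [(653, -123, -2)
[... 304 characters left out ...]
, (666, -100, 0), (661, -87, 1), (656, -74, 4), (729, -24, 145), (729, -11, 152), (658, -27, 39), (653, -15, 39), (641, -5, 28)]
252 [(681, -109, 0), (673, -97, -3), (671, -82, 4), (662, -71, -2), (660, -56, 6), (661, -41, 17), (660, -26, 26), (660, -12, 37), (649, -1, 28)]
255 [(690, -104, 2), (683, -92, 0), (678, -79, 1), (671, -67, -1), (667, -53, 2), (660, -41, 1), (660, -26, 10), (659, -12, 20), (658, 2, 28)]
258 [(698, -100, 0), (691, -88, -2), (688, -74, 3), (680, -63, -1), (674, -50, -1), (668, -37, -1), (663, -25, 0), (660, -11, 5), (662, 4, 19)]
261 [(707, -95, 1), (700, -83, -1), (694, -71, -2), (689, -58, 1), (683, -46, 0), (678, -33, 1), (672, -21, 1), (666, -8, 0), (661, 5, 2)]
```

View pics/s2b.png

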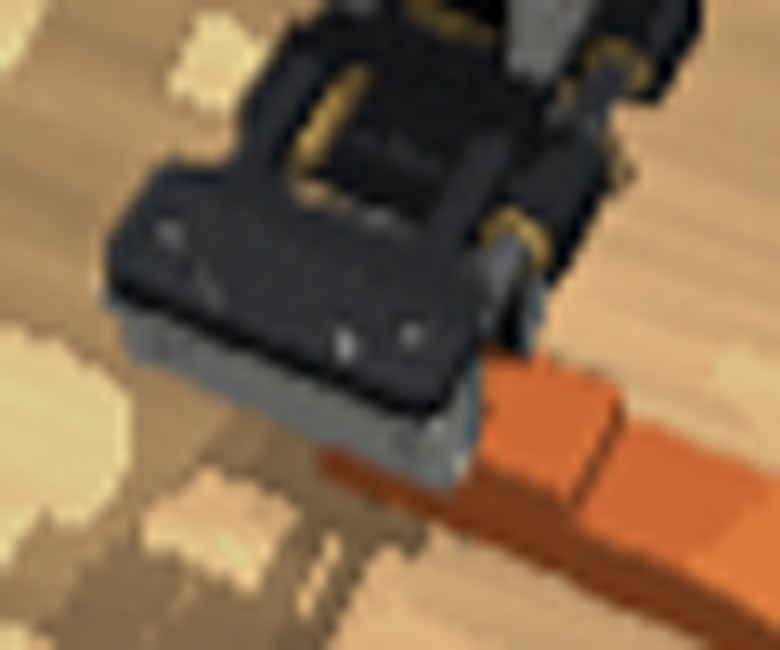

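```bash
python3 - <<'E'
from h import *
c=load("scene",1);P=cloud(c)
for v in range(212,244,3):
    print(v,[tuple(int(round(t)) for t in P[v,u]) for u in range(302,336,4)])
from cell import manip
s=manip.read_state();print(s["joints"],s["effort"],s["moment"],s["wrist_force"],s["eef_pos"])
E
```

```text
212 [(711, -82, 235), (707, -74, 235), (703, -66, 235), (700, -57, 236), (696, -49, 235), (692, -41, 235), (688, -33, 236), (672, -30, 218), (668, -22, 217)]
215 [(717, -79, 234), (715, -70, 236), (711, -62, 235), (707, -54, 236), (703, -46, 235), (699, -38, 234), (697, -29, 236), (680, -26, 218), (676, -18, 217)]
218 [(716, -80, 219), (719, -68, 230), (719, -58, 236), (715, -50, 235), (712, -42, 237), (707, -34, 235), (703, -26, 235), (700, -18, 236), (678, -17, 209)]
221 [(710, -84, 199), (708, -75, 201), (717, -59, 221), (719, -48, 231), (719, -38, 236), (715, -30, 236), (711, -23, 235), (688, -23, 207), (545, -71, 0)]
224 [(596, -152, 1), (591, -141, 2), (710, -64, 198), (712, -52, 209), (717, -39, 222), (720, -28, 232), (718, -19, 235), (560, -77, 0), (554, -67, -1)]
227 [(604, -148, -1), (600, -137, 1), (594, -127, -2), (590, -115, 0), (712, -42, 202), (720, -28, 220), (717, -20, 222), (572, -72, 4), (565, -62, 0)]
230 [(614, -143, -1), (610, -131, 2), (605, -121, 1), (600, -110, 2), (595, -100, 0), (712, -32, 196), (711, -22, 201), (580, -68, 0), (573, -58, -2)]
233 [(624, -13
[... 195 characters left out ...]
 -102, 0), (614, -91, 1), (609, -80, 1), (669, -41, 107), (600, -59, 2), (594, -49, -1)]
239 [(644, -127, 3), (638, -118, 1), (634, -107, 2), (629, -96, 2), (621, -87, -2), (640, -66, 38), (637, -55, 40), (631, -46, 38), (603, -45, -1)]
242 [(650, -124, -2), (647, -113, 0), (642, -103, 0), (636, -93, -2), (632, -82, 0), (649, -62, 37), (646, -51, 40), (640, -42, 38), (634, -32, 36)]
[-1.12319481e-01  6.79097974e-01  1.35574353e+00  5.63119622e-07
  1.10676471e+00 -8.93169128e-02] [-1.19469416e-03 -6.98877954e+01 -3.18497837e+01  6.49358891e-02
  2.49963824e-02 -7.98151245e-05] [-0.0740112  -0.07686758  0.02534784] [-0.08609789  0.01748951  0.43661893] [648.3206056  -36.29457369  24.58982101]
```

The cloud puts the gripper body's underside about 40 mm higher than the reported TCP z implies: 145 seen against 105 expected. In the earlier frame the fingertips also showed at about 100 where 60 was expected. x and y agree. So the jaws closed above the 38 mm handle. I'll treat z as biased by roughly 40 mm, reopen, rise a little and measure the fingertips before trusting it.

drive_tool([
  {"delta_pos": [0, 0, 0], "yaw": 0, "hand": 60},
  {"delta_pos": [0, 0, 0], "yaw": 0, "hand": 60},
  {"delta_pos": [0, 0, 0], "yaw": 0, "hand": 60},
  {"delta_pos": [0, 0, 0], "yaw": 0, "hand": 60},
  {"delta_pos": [0, 0, 0], "yaw": 0, "hand": 60},
])

```text
clock: 3.42
eef_pos: [648.3, -36.3, 24.5]
eef_rot: [-3.142, 0.0, 1.548]
wrist_force: [-0.4, 0.2, -0.1]
finger_gap: 49.7
```

```bash
python3 - <<'E'
from h import *
c=snap("scene",3);P=cloud(c)
from cell import manip
s=manip.read_state();print(s["eef_pos"],s["finger_gap"])
m=(abs(P[...,1]+36)<14)&(P[...,0]>600)&(P[...,0]<720)&(P[...,2]>42)&(P[...,2]<140)
for p in sorted(P[m].round().tolist(),key=lambda p:p[2])[:25]:print(p)
crop(c,295,215,355,265,13,"pics/s3.png")
E
```

```text
[648.31251164 -36.31584666  24.53074691] 54.07124583377797
[622.0, -29.0, 46.0]
[675.0, -29.0, 46.0]
[618.0, -28.0, 47.0]
[683.0, -34.0, 51.0]
[684.0, -39.0, 52.0]
[682.0, -29.0, 52.0]
[613.0, -27.0, 55.0]
[685.0, -30.0, 55.0]
[681.0, -29.0, 56.0]
[685.0, -44.0, 57.0]
[685.0, -36.0, 57.0]
[683.0, -31.0, 57.0]
[612.0, -28.0, 58.0]
[685.0, -42.0, 58.0]
[686.0, -33.0, 60.0]
[685.0, -45.0, 61.0]
[686.0, -38.0, 61.0]
[685.0, -36.0, 61.0]
[685.0, -42.0, 63.0]
[614.0, -27.0, 65.0]
[613.0, -28.0, 69.0]
[615.0, -27.0, 76.0]
[614.0, -28.0, 79.0]
[624.0, -35.0, 92.0]
[622.0, -33.0, 96.0]
```

View pics/s3.png

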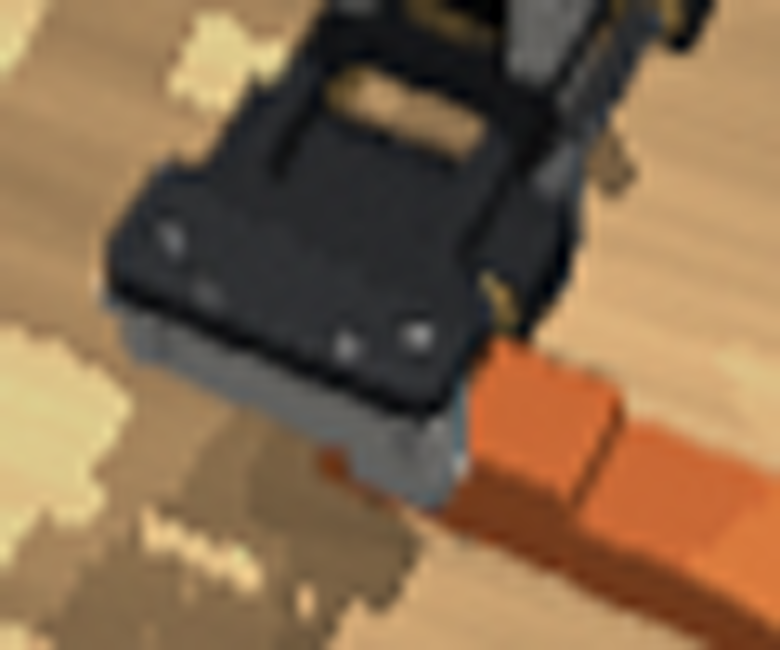

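At reported z 24.5 the fingertips sit at about z 46–48, so TCP z reads about 40 mm low. x and y are correct (finger faces 622/675, centre 648.5). I'll go down in guarded steps.

drive_tool([
  {"delta_pos": [-1, 0, 0], "yaw": 0, "hand": 62},
  {"delta_pos": [-1, 0, -12], "yaw": 0, "hand": 62},
  {"delta_pos": [0, 0, -12], "yaw": 0, "hand": 62},
  {"delta_pos": [0, 0, -10], "yaw": 0, "hand": 62},
  {"delta_pos": [0, 0, 0], "yaw": 0, "hand": 62},
])

```text
clock: 3.88
eef_pos: [644.6, -36.1, -12.9]
eef_rot: [-3.137, -0.0, 1.548]
wrist_force: [-1.1, -0.7, -1.0]
finger_gap: 62.1
```

```bash
python3 - <<'E'
from h import *
c=snap("scene",4);P=cloud(c)
from cell import manip
s=manip.read_state();print(s["eef_pos"],s["finger_gap"],s["wrist_force"])
m=(abs(P[...,1]+36)<14)&(P[...,0]>668)&(P[...,0]<720)&(P[...,2]>2)&(P[...,2]<140)
for p in sorted(P[m].round().tolist(),key=lambda p:p[2])[:16]:print(p)
crop(c,295,215,355,265,13,"pics/s4.png")
E
```

```text
[645.27381112 -36.2103659  -11.49102665] 61.959064677746596 [ 0.69389205 -0.35120756 -0.08310571]
[681.0, -38.0, 2.0]
[682.0, -34.0, 2.0]
[678.0, -24.0, 2.0]
[696.0, -49.0, 2.0]
[696.0, -40.0, 2.0]
[702.0, -31.0, 2.0]
[701.0, -29.0, 2.0]
[716.0, -48.0, 2.0]
[706.0, -26.0, 2.0]
[719.0, -40.0, 2.0]
[682.0, -46.0, 3.0]
[681.0, -44.0, 3.0]
[685.0, -45.0, 3.0]
[676.0, -28.0, 3.0]
[687.0, -35.0, 3.0]
[686.0, -32.0, 3.0]
```

View pics/s4.png

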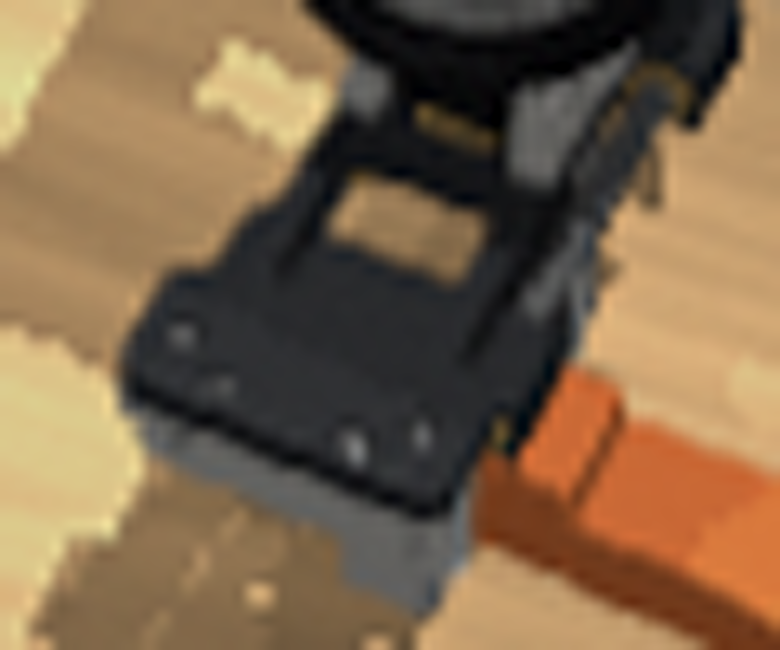

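The fingers now straddle the handle with the tips about 11 mm above the bench and no contact force. Closing.

drive_tool([
  {"delta_pos": [0, 0, 0], "yaw": 0, "hand": 40},
  {"delta_pos": [0, 0, 0], "yaw": 0, "hand": 20},
  {"delta_pos": [0, 0, 0], "yaw": 0, "hand": 20},
  {"delta_pos": [0, 0, 0], "yaw": 0, "hand": 20},
  {"delta_pos": [0, 0, 0], "yaw": 0, "hand": 20},
], squeeze=50)

```text
clock: 4.35
eef_pos: [646.5, -36.3, -9.1]
eef_rot: [3.141, 0.0, 1.548]
wrist_force: [-1.8, -0.4, 0.4]
finger_gap: 32.2
```

drive_tool([
  {"delta_pos": [0, 0, 0], "yaw": 0, "hand": 20},
  {"delta_pos": [0, 0, 0], "yaw": 0, "hand": 20},
  {"delta_pos": [0, 0, 20], "yaw": 0, "hand": 20},
  {"delta_pos": [0, 0, 20], "yaw": 0, "hand": 20},
  {"delta_pos": [0, 0, 0], "yaw": 0, "hand": 20},
])

```text
clock: 4.77
eef_pos: [648.1, -36.5, 34.2]
eef_rot: [3.136, 0.0, 1.548]
wrist_force: [0.9, -0.4, -0.6]
finger_gap: 29.7
```

```bash
python3 - <<'E'
from h import *
c=snap("scene",5);P=cloud(c);H=hsv(c)
from cell import manip
s=manip.read_state();print(s["eef_pos"],s["eef_rot"],s["finger_gap"],s["wrist_force"])
crop(c,280,190,410,290,6,"pics/s5.png")
E
```

```text
[647.33937803 -36.39707588  32.14266599] [3.13828721e+00 3.23084314e-04 1.54781487e+00] 29.767489418425086 [ 0.19474169 -0.33465864 -2.5867784 ]
```

View pics/s5.png

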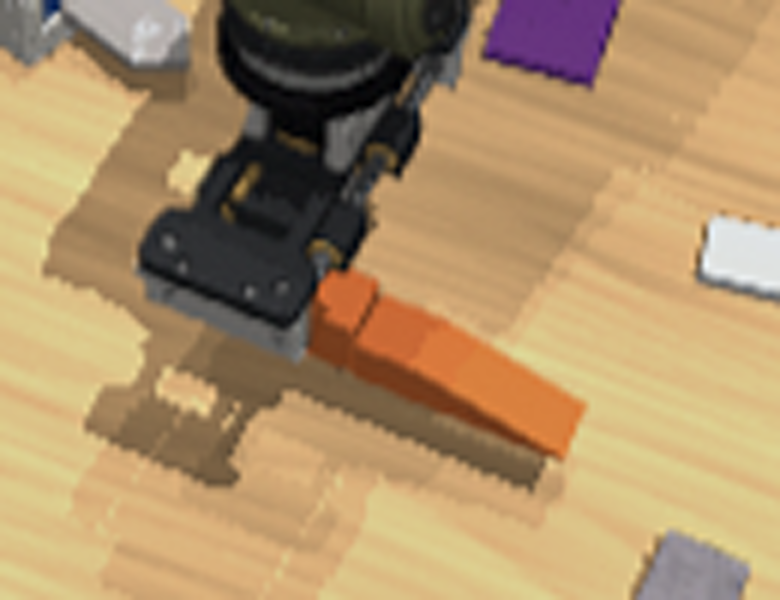

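The key is held, with a gap of 29.8 mm. Now I'll measure how it sits in the hand.

```bash
cat > keym.py <<'E'
from h import *
def key(c,lo=(0,150,60)):
    P=cloud(c);H=hsv(c)
    o=(H[...,0]<=18)&(H[...,1]>170)&(P[...,0]>480)&(P[...,0]<720)&(P[...,1]>-120)&(P[...,1]<350)&(P[...,2]>12)
    k,l,s,ce=cv2.connectedComponentsWithStats(o.astype(np.uint8)); i=1+np.argmax(s[1:,4]); return P[l==i],s[i]
E
python3 - <<'E'
from keym import *
q,s=key(load("scene",5)); print(s)
for b in np.arange(-50,110,10):
    k=(q[:,1]>=b)&(q[:,1]<b+10)
    if k.sum()>2: print(b+5,q[k,0].min().round(1),q[k,0].max().round(1),"z",np.percentile(q[k,2],[5,50,92]).round(1))
print(np.sort(q[:,1])[-6:].round(1))
E
```

```text
[332 235  45  31 609]
-25 637.3 664.4 z [52.9 80.4 83.3]
-15 638.5 664.7 z [51.4 79.7 82.6]
-5 635.1 665.1 z [47.4 69.7 80.8]
5 635.6 664.1 z [48.1 68.9 71.3]
15 637.5 665.1 z [49.9 68.6 71.8]
25 636.4 664.8 z [48.8 68.  70.5]
35 636.4 665.2 z [49.2 65.2 67.8]
45 637.2 664.3 z [47.4 61.1 65.2]
55 637.5 665.9 z [49.7 59.5 62.1]
65 636.0 665.2 z [46.  55.3 57.8]
75 638.0 665.4 z [46.3 53.1 54.7]
85 636.7 667.1 z [45.7 50.2 53.8]
95 640.2 665.0 z [46.4 47.7 50.4]
[90.9 91.1 91.3 91.4 91.8 92.3]
```

drive_tool([
  {"delta_pos": [-12, 22, 0], "yaw": 0.04, "hand": 20},
  {"delta_pos": [-12, 22, 0], "yaw": 0.04, "hand": 20},
  {"delta_pos": [-12, 22, 0], "yaw": 0.04, "hand": 20},
  {"delta_pos": [-10, 20, 0], "yaw": 0.04, "hand": 20},
  {"delta_pos": [0, 0, 0], "yaw": 0, "hand": 20},
])

```text
clock: 5.23
eef_pos: [598.2, 52.7, 29.0]
eef_rot: [-3.139, -0.001, 1.713]
wrist_force: [0.2, 0.7, -1.3]
finger_gap: 30.0
```

drive_tool([
  {"delta_pos": [0, 0, -15], "yaw": 0, "hand": 20},
  {"delta_pos": [0, 0, -10], "yaw": 0, "hand": 20},
  {"delta_pos": [0, 0, 0], "yaw": 0, "hand": 20},
  {"delta_pos": [0, 0, 0], "yaw": 0, "hand": 20},
])

```text
clock: 5.57
eef_pos: [599.8, 49.2, 4.3]
eef_rot: [-3.139, -0.0, 1.707]
wrist_force: [-0.8, -0.4, -1.1]
finger_gap: 29.6
```

```bash
python3 - <<'E'
from keym import *
from cell import manip
s=manip.read_state();print(s["eef_pos"],s["eef_rot"],s["finger_gap"],s["wrist_force"])
c=snap("scene",6); crop(c,310,200,500,310,4.2,"pics/s6.png")
q,s=key(c); print(s)
for b in np.arange(50,190,10):
    k=(q[:,1]>=b)&(q[:,1]<b+10)
    if k.sum()>2: print(b+5,q[k,0].min().round(1),q[k,0].max().round(1),"z",np.percentile(q[k,2],[5,50,92]).round(1))
E
```

```text
[599.7821131   49.2489738    4.34713871] [-3.13937158e+00 -2.18615377e-04  1.70704931e+00] 29.64917101217741 [-0.84007074 -0.39546702 -1.0756932 ]
[376 242  37  21 433]
75 587.3 597.9 z [37.8 38.2 41.9]
85 581.2 610.9 z [21.5 39.4 41.5]
95 580.0 610.0 z [20.  38.3 41.1]
105 579.3 607.6 z [17.8 38.5 40.6]
115 577.2 606.4 z [18.2 35.9 39.3]
125 575.5 605.5 z [19.2 33.2 36.5]
135 574.7 603.5 z [17.9 30.3 33.8]
145 573.0 601.7 z [16.8 27.1 30. ]
155 570.8 600.1 z [17.2 24.3 26.9]
165 571.8 598.5 z [18.4 21.7 24.5]
175 568.1 595.7 z [15.6 18.5 20.8]
```

View pics/s6.png

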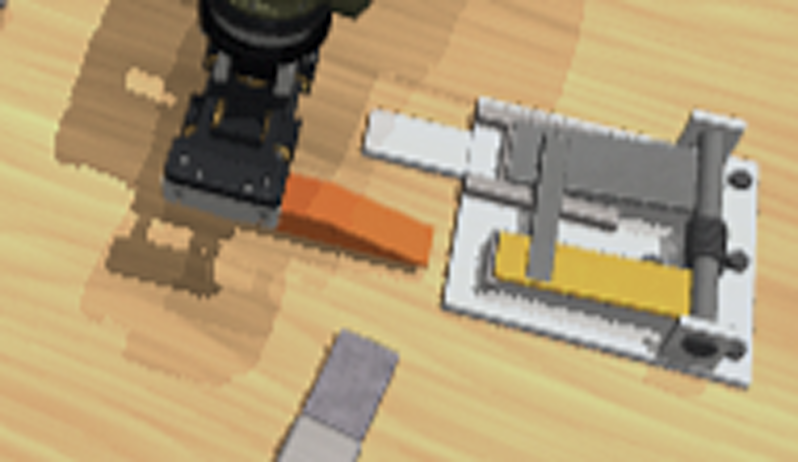

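drive_tool([
  {"delta_pos": [0, 0, -2], "yaw": 0, "hand": 20},
  {"delta_pos": [-1.4, 9.9, 0], "yaw": 0, "hand": 20},
  {"delta_pos": [-1.4, 9.9, 0], "yaw": 0, "hand": 20},
  {"delta_pos": [-1.4, 9.9, 0], "yaw": 0, "hand": 20},
  {"delta_pos": [0, 0, 0], "yaw": 0, "hand": 20},
])

```text
clock: 6.03
eef_pos: [595.8, 81.7, 3.8]
eef_rot: [3.141, -0.0, 1.71]
wrist_force: [0.8, 0.5, -2.1]
finger_gap: 29.6
```

drive_tool([
  {"delta_pos": [0, 0, -1], "yaw": 0, "hand": 20},
  {"delta_pos": [0, 0, 0], "yaw": 0, "hand": 20},
  {"delta_pos": [0, 0, 0], "yaw": 0, "hand": 20},
])

```text
clock: 6.28
eef_pos: [596.1, 79.2, 2.5]
eef_rot: [-3.141, 0.0, 1.708]
wrist_force: [-0.4, 0.2, -2.3]
finger_gap: 30.1
```

```bash
python3 - <<'E'
from keym import *
from cell import manip
s=manip.read_state();print(s["eef_pos"],s["eef_rot"],s["finger_gap"],s["wrist_force"])
c=snap("scene",7); crop(c,350,200,500,310,5.3,"pics/s7.png")
E
```

```text
[596.10977829  79.23790506   2.50907945] [-3.14149647e+00  5.11622959e-05  1.70773570e+00] 30.114433724359923 [-0.39714525  0.23114222 -2.25603733]
```

View pics/s7.png

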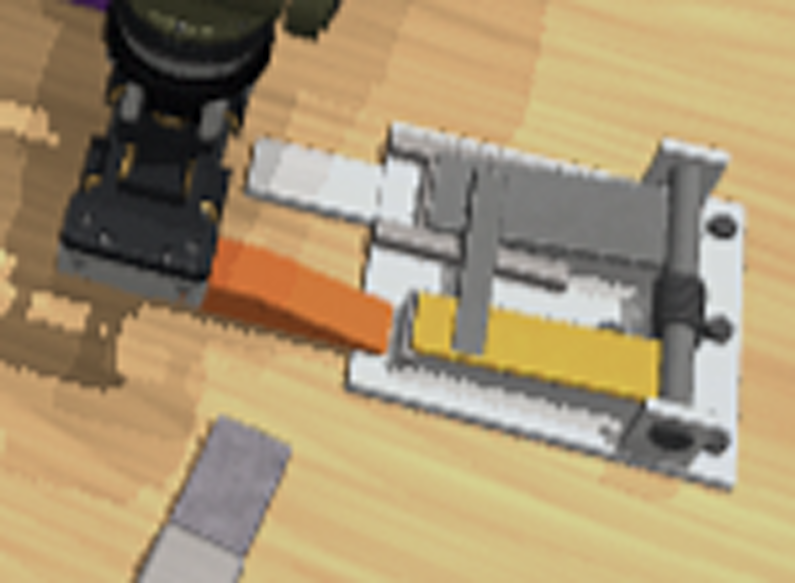

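The nose (crop 385,330) is square to the yellow lug and just in front of it. Pushing in along the head axis.

drive_tool([
  {"delta_pos": [-1.1, 7.9, 0], "yaw": 0, "hand": 20},
  {"delta_pos": [-1.1, 7.9, 0], "yaw": 0, "hand": 20},
  {"delta_pos": [-1.1, 7.9, 0], "yaw": 0, "hand": 20},
  {"delta_pos": [-1.1, 7.9, 0], "yaw": 0, "hand": 20},
  {"delta_pos": [0, 0, 0], "yaw": 0, "hand": 20},
])

```text
clock: 6.75
eef_pos: [591.2, 112.4, 2.1]
eef_rot: [-3.141, 0.0, 1.709]
wrist_force: [-0.4, 1.7, -5.4]
finger_gap: 29.9
```

drive_tool([
  {"delta_pos": [-1.1, 7.9, 0], "yaw": 0, "hand": 20},
  {"delta_pos": [-1.1, 7.9, 0], "yaw": 0, "hand": 20},
  {"delta_pos": [-1.1, 7.9, 0], "yaw": 0, "hand": 20},
  {"delta_pos": [0, 0, 0], "yaw": 0, "hand": 20},
])

```text
clock: 7.08
eef_pos: [587.9, 135.6, 2.1]
eef_rot: [-3.141, 0.0, 1.709]
wrist_force: [-0.7, 1.0, -6.1]
finger_gap: 29.6
```

```bash
python3 - <<'E'
from keym import *
from cell import manip
s=manip.read_state();print(s["eef_pos"],s["eef_rot"],s["finger_gap"],s["wrist_force"])
c=snap("scene",8); crop(c,350,200,500,310,5.3,"pics/s8.png")
E
```

```text
[587.94992398 135.62966623   2.1064627 ] [-3.14077984e+00  1.28759339e-04  1.70864473e+00] 29.620362145014454 [-0.71209232  1.03429204 -6.06834354]
```

View pics/s8.png

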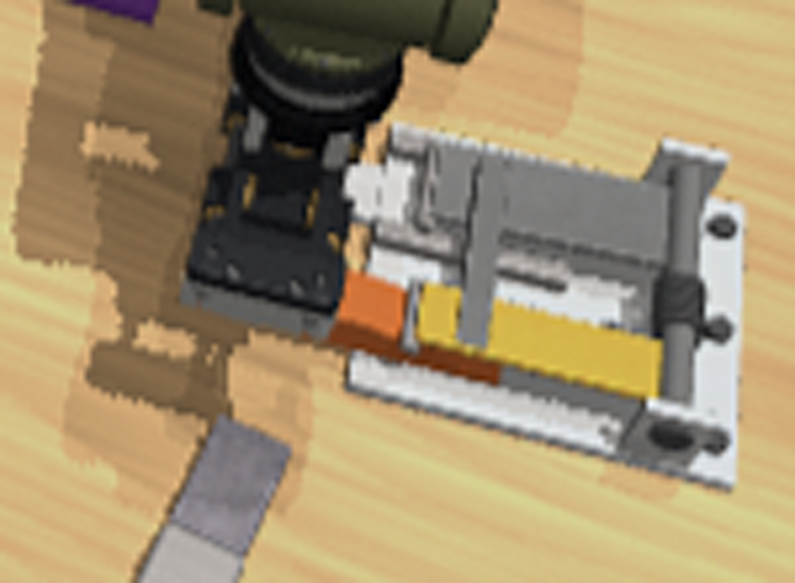

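drive_tool([
  {"delta_pos": [-1.1, 7.9, 0], "yaw": 0, "hand": 20},
  {"delta_pos": [-1.1, 7.9, 0], "yaw": 0, "hand": 20},
  {"delta_pos": [-1.1, 7.9, 0], "yaw": 0, "hand": 20},
  {"delta_pos": [-0.7, 5, 0], "yaw": 0, "hand": 20},
  {"delta_pos": [0, 0, 0], "yaw": 0, "hand": 20},
])

```text
clock: 7.55
eef_pos: [584.1, 164.2, 2.3]
eef_rot: [-3.141, -0.0, 1.708]
wrist_force: [-1.7, 3.5, -6.6]
finger_gap: 29.4
```

```bash
python3 - <<'E'
from keym import *
from cell import manip
s=manip.read_state();print(s["eef_pos"],s["eef_rot"],s["finger_gap"],s["wrist_force"])
c=snap("scene",9); crop(c,350,200,500,310,5.3,"pics/s9.png")
t=snap("top",9); crop(t,180,150,290,230,7,"pics/t9.png")
E
```

```text
[584.08343263 164.18334838   2.32615771] [-3.14111306e+00 -4.99860745e-04  1.70827096e+00] 29.374637540511475 [-1.74921589  3.50895931 -6.6347208 ]
```

View pics/s9.png

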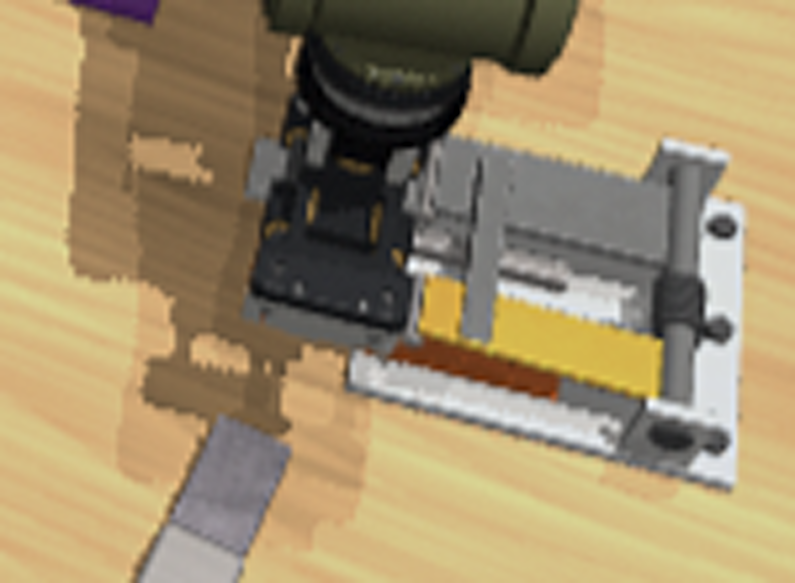

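View pics/t9.png

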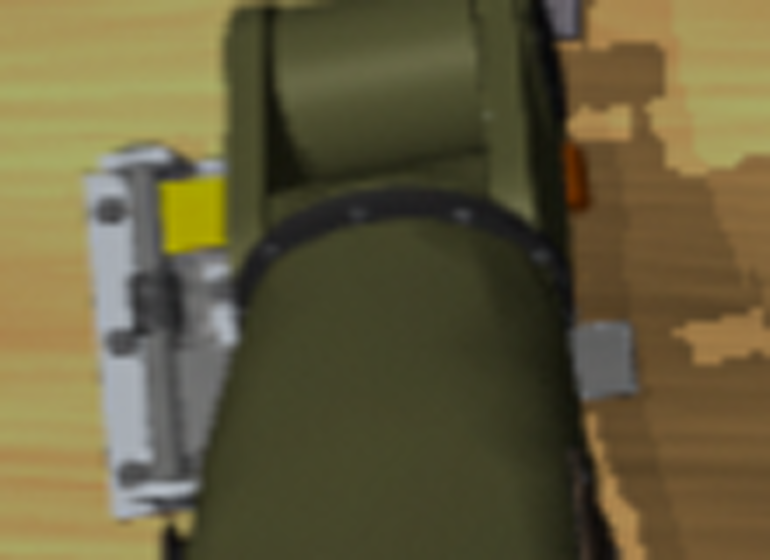

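drive_tool([
  {"delta_pos": [-0.4, 3, 0], "yaw": 0, "hand": 20},
  {"delta_pos": [-0.4, 3, 0], "yaw": 0, "hand": 20},
  {"delta_pos": [0, 0, 0], "yaw": 0, "hand": 20},
])

```text
clock: 7.9
eef_pos: [583.6, 169.5, 2.5]
eef_rot: [3.142, 0.0, 1.708]
wrist_force: [1.2, -0.6, -5.7]
finger_gap: 29.6
```

```bash
cat >> h.py <<'E'
_a=np.deg2rad(97.8); EX=np.array([np.cos(_a),np.sin(_a)]); EY=np.array([-EX[1],EX[0]]); M=np.array([494.8,179.6])
def tohead(p): d=np.atleast_2d(p)[:,:2]-M; return np.c_[d@EX,d@EY]
E
python3 - <<'E'
from keym import *
from cell import manip
s=manip.read_state();print(s["eef_pos"],tohead(s["eef_pos"]),s["finger_gap"],s["wrist_force"])
c=snap("scene",10); P=cloud(c)
print("nose before",tohead(onplane(c,[[455,273.6]],12)))
crop(c,350,200,500,310,5.3,"pics/s10.png")
h=tohead(P.reshape(-1,3)).reshape(400,640,2); H=hsv(c)
m=(H[...,0]<19)&(H[...,1]>170)&(abs(h[...,1]+88)<30)&(h[...,0]>0)&(h[...,0]<140)&(P[...,2]>8)
q=h[m]; print("orange X max",np.sort(q[:,0])[-8:].round(1))
for n,k in(("scene",0),("scene",10)):
    cc=load(n,k);PP=cloud(cc);HH=hsv(cc);hh=tohead(PP.reshape(-1,3)).reshape(400,640,2)
    m=(HH[...,0]>21)&(HH[...,0]<33)&(HH[...,1]>140)&(abs(hh[...,1]+88)<25)&(hh[...,0]>10)&(hh[...,0]<140)&(PP[...,2]>20)
    for b in range(20,140,15):
        kk=m&(hh[...,0]>=b)&(hh[...,0]<b+15)
        if kk.sum()>4: print(k,b,np.median(PP[...,2][kk]).round(1),kk.sum())
E
```

```text
[583.63168224 169.49242154   2.54515982] [[-22.06990414 -86.63804155]] 29.63160096425329 [ 1.17686787 -0.64183565 -5.69511956]
nose before [[102.79791567 -94.66771294]]
orange X max [101.2 101.9 103.2 103.8 103.9 104.2 104.5 105.4]
0 20 34.6 38
0 35 34.8 36
0 50 37.0 21
0 65 37.6 65
0 80 38.4 65
0 95 39.9 65
0 110 40.8 68
0 125 42.1 68
10 20 50.8 7
10 35 49.4 6
10 50 49.3 21
10 65 48.3 62
10 80 47.3 63
10 95 46.3 66
10 110 45.7 64
10 125 44.3 67
```

View pics/s10.png

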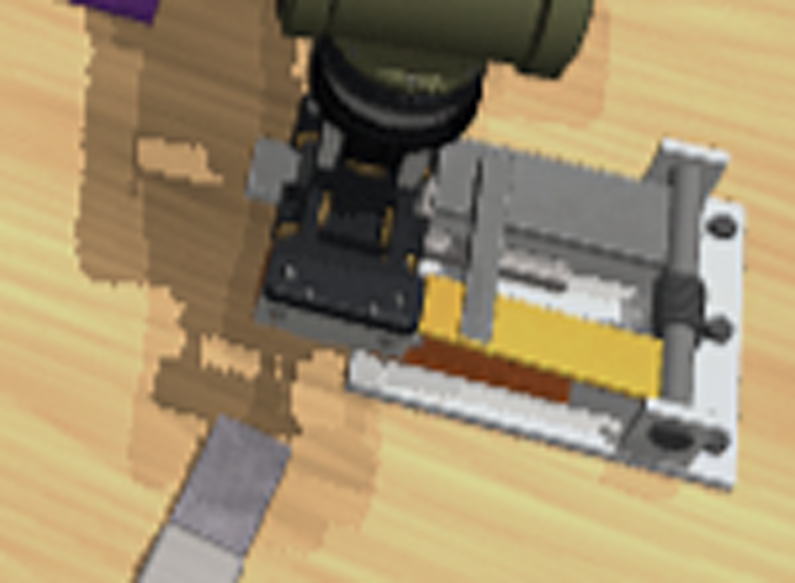

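The lug front has risen 16 mm (34.6 to 50.8), which makes the arm angle about 0.133 rad, and the push force has dropped away. The flat is under the lug with the key origin at head x of about 8. Releasing and lifting away.

drive_tool([
  {"delta_pos": [0, 0, 0], "yaw": 0, "hand": 50},
  {"delta_pos": [0, 0, 0], "yaw": 0, "hand": 50},
  {"delta_pos": [0, 0, 0], "yaw": 0, "hand": 50},
  {"delta_pos": [0, 0, 0], "yaw": 0, "hand": 50},
  {"delta_pos": [0, 0, 0], "yaw": 0, "hand": 50},
])

```text
clock: 8.37
eef_pos: [583.8, 169.5, 2.9]
eef_rot: [3.141, -0.0, 1.708]
wrist_force: [0.2, 0.4, 0.1]
finger_gap: 49.8
```

drive_tool([
  {"delta_pos": [0, 0, 15], "yaw": 0, "hand": 50},
  {"delta_pos": [0, 0, 25], "yaw": 0, "hand": 50},
  {"delta_pos": [0, 0, 40], "yaw": 0, "hand": 50},
  {"delta_pos": [-10, -40, 10], "yaw": 0, "hand": 55},
  {"delta_pos": [-10, -40, 0], "yaw": 0, "hand": 60},
])

```text
clock: 8.78
eef_pos: [565.2, 90.6, 95.9]
eef_rot: [3.135, 0.0, 1.711]
wrist_force: [1.5, -0.1, -0.0]
finger_gap: 58.2
```

drive_tool([
  {"delta_pos": [-10, -40, 0], "yaw": -0.06, "hand": 60},
  {"delta_pos": [-10, -40, 0], "yaw": -0.06, "hand": 60},
  {"delta_pos": [-10, -40, 0], "yaw": -0.06, "hand": 60},
  {"delta_pos": [-10, -40, 0], "yaw": -0.06, "hand": 60},
  {"delta_pos": [0, 0, 0], "yaw": 0, "hand": 60},
])

```text
clock: 9.2
eef_pos: [522.5, -75.4, 92.7]
eef_rot: [3.141, 0.001, 1.459]
wrist_force: [0.4, 0.2, -0.4]
finger_gap: 60.2
```

```bash
python3 - <<'E'
from keym import *
from cell import manip
s=manip.read_state();print(s["eef_pos"],s["eef_rot"],s["finger_gap"],s["wrist_force"])
c=snap("scene",11); crop(c,240,140,520,310,2.8,"pics/s11.png")
t=snap("top",11); crop(t,180,140,440,260,3,"pics/t11.png")
for n,k in(("scene",11),("top",11)):
    cc=load(n,k);PP=cloud(cc);HH=hsv(cc);hh=tohead(PP.reshape(-1,3)).reshape(400,640,2)
    m=(HH[...,0]>21)&(HH[...,0]<33)&(HH[...,1]>140)&(abs(hh[...,1]+88)<25)&(hh[...,0]>10)&(hh[...,0]<140)&(PP[...,2]>20)
    print([ (b,np.median(PP[...,2][m&(hh[...,0]>=b)&(hh[...,0]<b+15)]).round(1)) for b in range(20,140,15)])
    m=(HH[...,0]<19)&(HH[...,1]>170)&(abs(hh[...,1]+88)<30)&(hh[...,0]>-80)&(hh[...,0]<140)&(PP[...,2]>8)
    q=hh[m]; print(n,"key X",np.sort(q[:,0])[[2,-3]].round(1),"handle Y", np.percentile(q[q[:,0]<0][:,1],[2,98]).round(1))
E
```

```text
[522.46013608 -75.35145756  92.70666992] [3.14120292e+00 8.61656600e-04 1.45910463e+00] 60.213037564932804 [ 0.38721416  0.20504445 -0.36793875]
[(20, np.float64(49.6)), (35, np.float64(49.1)), (50, np.float64(47.3)), (65, np.float64(47.6)), (80, np.float64(46.1)), (95, np.float64(45.8)), (110, np.float64(44.8)), (125, np.float64(43.8))]
scene key X [-51.8 104.9] handle Y [-101.9  -75.9]
[(20, np.float64(48.6)), (35, np.float64(47.9)), (50, np.float64(47.4)), (65, np.float64(46.3)), (80, np.float64(46.4)), (95, np.float64(46.1)), (110, np.float64(43.2)), (125, np.float64(43.5))]
top key X [-51.4  19.7] handle Y [-101.   -71.1]
```

View pics/s11.png

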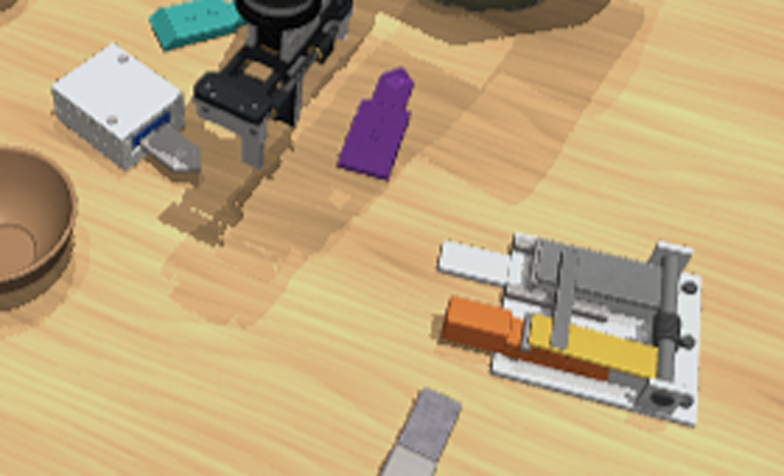

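View pics/t11.png

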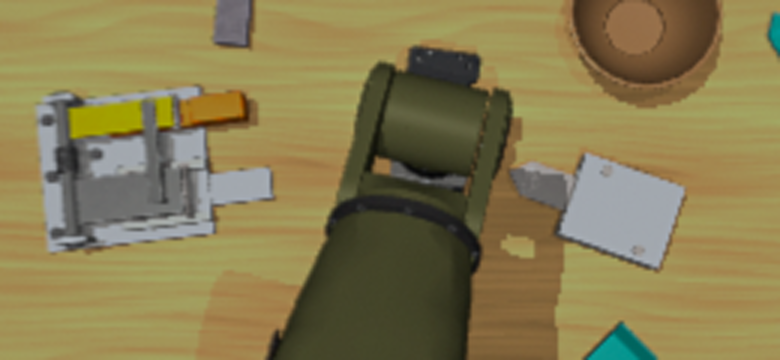

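The key holds the arm up alone: origin head x ≈ 7, y ≈ -87, lug still raised. Next I'll measure the tang.

```bash
python3 - <<'E'
from h import *
g=np.deg2rad(71.2); gx=np.array([np.cos(g),np.sin(g)]); gy=np.array([-gx[1],gx[0]]); O=np.array([496.2,-226.0])
for n in("scene","top"):
  for k in (0,):
    c=load(n,k);P=cloud(c);H=hsv(c); d=P[...,:2]-O; X=d@gx;Y=d@gy
    m=(H[...,1]<70)&(X>3)&(X<95)&(abs(Y)<40)&(P[...,2]>21)&(P[...,2]<35)
    print(n,m.sum(),"Xmax",np.sort(X[m])[-5:].round(1),"z",np.median(P[...,2][m]).round(1))
    for b in range(3,80,8):
        q=m&(X>=b)&(X<b+8)
        if q.sum()>2: print(b+4,Y[q].min().round(1),Y[q].max().round(1),((Y[q].min()+Y[q].max())/2).round(1))
    b=(H[...,0]>105)&(H[...,0]<128)&(H[...,1]>120)&(abs(Y)<40)&(X>-40)&(X<10)
    if b.sum(): print("blue X",np.percentile(X[b],[5,50,95]).round(1),"Y",np.percentile(Y[b],[2,98]).round(1),"z",np.percentile(P[...,2][b],[5,95]).round(1))
E
```

```text
scene 216 Xmax [65.9 66.3 67.  67.2 69.4] z 28.2
7 -22.0 17.6 -2.2
15 -22.6 16.9 -2.9
23 -21.7 16.0 -2.9
31 -20.8 19.1 -0.8
39 -22.0 19.8 -1.1
47 -21.4 17.5 -1.9
55 -20.7 12.9 -3.9
63 -12.6 6.3 -3.2
71 -5.4 -1.1 -3.3
blue X [-6.  -4.2 -2.6] Y [-25.4  26.3] z [27.  38.5]
top 208 Xmax [64.5 65.6 66.7 68.5 69.8] z 27.4
7 -20.1 19.0 -0.6
15 -19.3 19.4 0.0
23 -19.8 19.7 -0.0
31 -18.4 19.3 0.4
39 -19.4 19.7 0.1
47 -20.8 19.3 -0.7
55 -17.9 18.2 0.2
63 -11.2 8.2 -1.5
```

drive_tool([
  {"delta_pos": [-5, -34, -5], "yaw": -0.054, "hand": 62},
  {"delta_pos": [-5, -34, -5], "yaw": -0.054, "hand": 62},
  {"delta_pos": [-5, -34, -5], "yaw": -0.054, "hand": 62},
  {"delta_pos": [-5, -34, -5], "yaw": -0.054, "hand": 62},
  {"delta_pos": [0, 0, 0], "yaw": 0, "hand": 62},
])

```text
clock: 9.72
eef_pos: [503.3, -208.9, 71.5]
eef_rot: [-3.141, 0.0, 1.247]
wrist_force: [-0.5, 1.4, -0.8]
finger_gap: 62.2
```

```bash
python3 - <<'E'
from h import *
from cell import manip
s=manip.read_state();print(s["eef_pos"],s["eef_rot"],s["finger_gap"],s["wrist_force"])
E
```

```text
[ 503.3387764  -208.93373464   71.51473436] [-3.14106645e+00  4.18634057e-04  1.24714516e+00] 62.16861481367185 [-0.4679787   1.35851587 -0.78318228]
```

drive_tool([
  {"delta_pos": [-1, -1, -20], "yaw": -0.004, "hand": 62},
  {"delta_pos": [0, 0, -30], "yaw": 0, "hand": 62},
  {"delta_pos": [0, 0, -22], "yaw": 0, "hand": 62},
  {"delta_pos": [0, 0, -12], "yaw": 0, "hand": 62},
  {"delta_pos": [0, 0, 0], "yaw": 0, "hand": 62},
])

```text
clock: 10.13
eef_pos: [502.2, -205.1, -13.8]
eef_rot: [-3.138, -0.001, 1.25]
wrist_force: [0.2, 1.1, 0.8]
finger_gap: 61.9
```

```bash
python3 - <<'E'
from h import *
from cell import manip
s=manip.read_state();print(s["eef_pos"],s["eef_rot"],s["finger_gap"],s["wrist_force"])
c=snap("scene",12); crop(c,240,140,360,230,6.5,"pics/s12.png")
E
```

```text
[ 502.15749151 -205.11649788  -13.82248228] [-3.13776697e+00 -6.54674713e-04  1.24988089e+00] 61.88517817272587 [0.17422348 1.08841267 0.80445559]
```

View pics/s12.png

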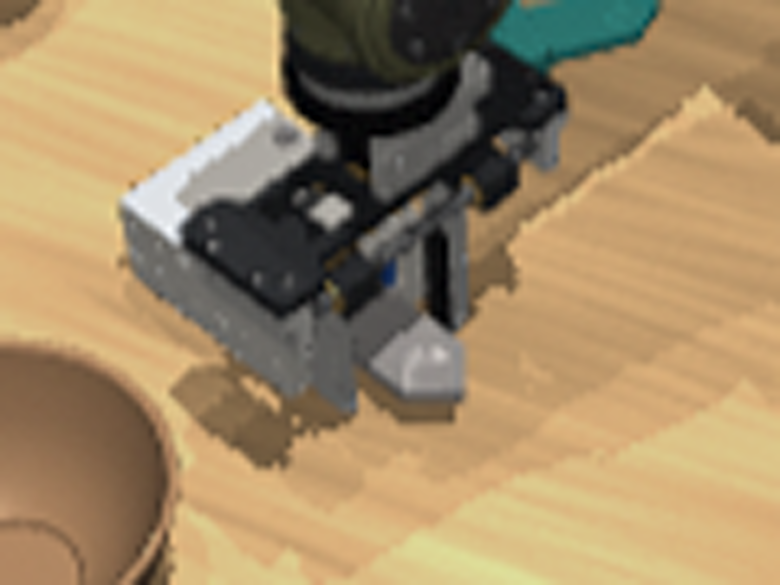

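The fingers straddle the tang (crop 415,350) clear of the guard. Closing.

drive_tool([
  {"delta_pos": [0, 0, 0], "yaw": 0, "hand": 45},
  {"delta_pos": [0, 0, 0], "yaw": 0, "hand": 30},
  {"delta_pos": [0, 0, 0], "yaw": 0, "hand": 30},
  {"delta_pos": [0, 0, 0], "yaw": 0, "hand": 30},
  {"delta_pos": [0, 0, 0], "yaw": 0, "hand": 30},
], squeeze=50)

```text
clock: 10.6
eef_pos: [503.4, -207.1, -10.7]
eef_rot: [3.14, 0.0, 1.248]
wrist_force: [1.3, 1.1, 4.2]
finger_gap: 39.2
```

drive_tool([
  {"delta_pos": [0, 0, 0], "yaw": 0, "hand": 30},
  {"delta_pos": [3.2, 9.5, 0], "yaw": 0, "hand": 30},
  {"delta_pos": [3.2, 9.5, 0], "yaw": 0, "hand": 30},
  {"delta_pos": [0, 0, 0], "yaw": 0, "hand": 30},
])

```text
clock: 10.93
eef_pos: [509.8, -186.4, -11.4]
eef_rot: [3.141, -0.0, 1.249]
wrist_force: [0.9, 3.6, 4.7]
finger_gap: 38.9
```

```bash
python3 - <<'E'
from h import *
from cell import manip
s=manip.read_state();print(s["eef_pos"],s["eef_rot"],s["finger_gap"],s["wrist_force"],s["moment"])
c=snap("scene",13); crop(c,240,140,360,230,6.5,"pics/s13.png")
E
```

```text
[ 509.79283985 -186.42952592  -11.44399609] [ 3.14121892e+00 -2.15135295e-04  1.24875433e+00] 38.864872753222066 [0.88657083 3.64099096 4.68227037] [ 0.49219527 -0.34408342  0.05896096]
```

View pics/s13.png

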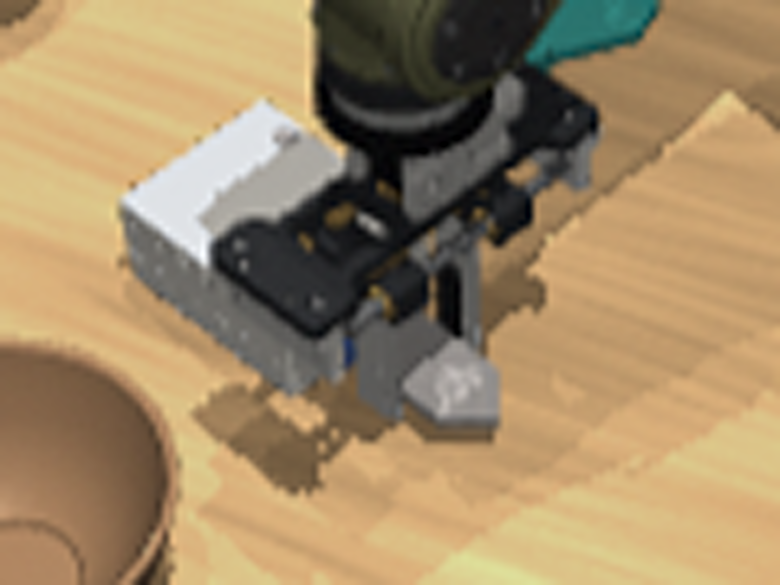

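drive_tool([
  {"delta_pos": [4.8, 14.2, 1], "yaw": 0, "hand": 30},
  {"delta_pos": [4.8, 14.2, 0], "yaw": 0, "hand": 30},
  {"delta_pos": [4.8, 14.2, 0], "yaw": 0, "hand": 30},
  {"delta_pos": [4.8, 14.2, 0], "yaw": 0, "hand": 30},
  {"delta_pos": [4.8, 14.2, 0], "yaw": 0, "hand": 30},
])

```text
clock: 11.4
eef_pos: [532.9, -116.1, -11.1]
eef_rot: [-3.14, -0.0, 1.248]
wrist_force: [0.3, -0.3, -1.1]
finger_gap: 39.5
```

drive_tool([
  {"delta_pos": [4.8, 14.2, 0], "yaw": 0, "hand": 30},
  {"delta_pos": [3.2, 9.5, 0], "yaw": 0, "hand": 30},
  {"delta_pos": [0, 0, 0], "yaw": 0, "hand": 30},
])

```text
clock: 11.65
eef_pos: [541.2, -91.6, -11.1]
eef_rot: [-3.14, -0.0, 1.249]
wrist_force: [0.0, -0.1, -1.9]
finger_gap: 39.5
```

```bash
python3 - <<'E'
from h import *
from cell import manip
s=manip.read_state();print(s["eef_pos"],s["eef_rot"],s["finger_gap"],s["wrist_force"],s["moment"])
c=snap("scene",14); crop(c,240,140,380,240,5.7,"pics/s14.png")
E
```

```text
[541.15474658 -91.59694022 -11.13940291] [-3.14043900e+00 -2.37685919e-04  1.24946990e+00] 39.53509982349909 [ 0.0279791  -0.08937175 -1.87214143] [ 0.09022865 -0.07284268 -0.01305885]
```

View pics/s14.png

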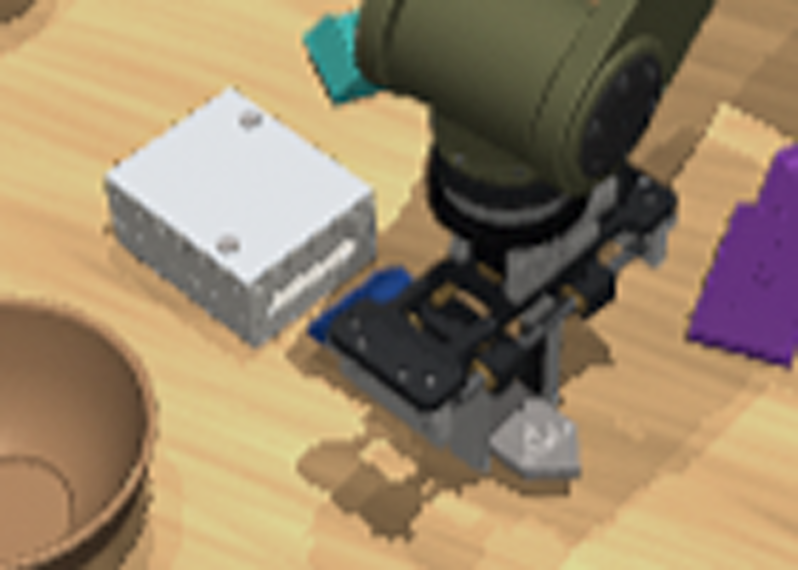

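The blade is fully out, with its blue tail at crop (360,300). The fingertips hang about 8 mm below the tang, so I'll carry the blade to open bench in line with the head, set it down there and regrip the body.

drive_tool([
  {"delta_pos": [0, 10, 15], "yaw": 0, "hand": 30},
  {"delta_pos": [-5, 30, 10], "yaw": 0.08, "hand": 30},
  {"delta_pos": [-6, 30, 0], "yaw": 0.1, "hand": 30},
  {"delta_pos": [-6, 30, 0], "yaw": 0.1, "hand": 30},
  {"delta_pos": [-6, 28, 0], "yaw": 0.1, "hand": 30},
])

```text
clock: 12.12
eef_pos: [517.6, 35.3, 14.4]
eef_rot: [-3.141, -0.0, 1.632]
wrist_force: [0.8, 0.7, -2.6]
finger_gap: 39.4
```

drive_tool([
  {"delta_pos": [-6, 18, 0], "yaw": 0.078, "hand": 30},
  {"delta_pos": [0, 0, -10], "yaw": 0, "hand": 30},
  {"delta_pos": [0, 0, -15], "yaw": 0, "hand": 30},
  {"delta_pos": [0, 0, 0], "yaw": 0, "hand": 30},
  {"delta_pos": [0, 0, 0], "yaw": 0, "hand": 30},
])

```text
clock: 12.53
eef_pos: [511.7, 51.8, -11.3]
eef_rot: [-3.14, -0.0, 1.704]
wrist_force: [-0.1, -1.0, -1.8]
finger_gap: 39.1
```

```bash
python3 - <<'E'
from h import *
from cell import manip
s=manip.read_state();print(s["eef_pos"],s["eef_rot"],s["finger_gap"],s["wrist_force"],s["moment"])
c=snap("scene",15); crop(c,270,140,470,280,4,"pics/s15.png")
P=cloud(c);h=tohead(P.reshape(-1,3)).reshape(400,640,2);H=hsv(c)
b=(H[...,0]>105)&(H[...,0]<128)&(H[...,1]>120)&(abs(h[...,1])<60)
print("blue",h[b].min(0),h[b].max(0),np.percentile(P[...,2][b],[5,50,95]))
m=(H[...,1]<60)&(abs(h[...,1])<30)&(h[...,0]>-120)&(h[...,0]<-72)&(P[...,2]>3)&(P[...,2]<40)
print("tang",h[m].min(0),h[m].max(0),np.percentile(P[...,2][m],[5,50,95]))
E
```

```text
[511.71148654  51.80079808 -11.30952523] [-3.13962048e+00 -1.43061643e-04  1.70390299e+00] 39.12044902346929 [-0.11301435 -0.97835815 -1.78849895] [ 0.05988223 -0.07188796 -0.01624141]
blue [-246.80912318  -40.60645354] [-94.42643285  28.5620534 ] [23.80133075 35.97726526 39.87825756]
tang [-117.38272191  -20.01026144] [-78.27808628  16.62074651] [21.79388473 27.82013553 30.47735203]
```

View pics/s15.png

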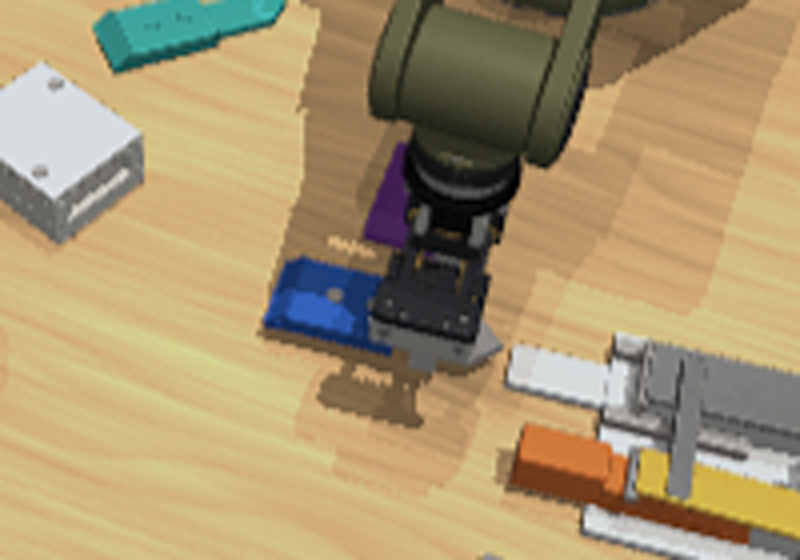

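The blade is level and in line with the head, tang tip at head x ≈ -78. Lowering gently.

drive_tool([
  {"delta_pos": [0, 0, -7], "yaw": 0, "hand": 30},
  {"delta_pos": [0, 0, -3], "yaw": 0, "hand": 30},
  {"delta_pos": [0, 0, 0], "yaw": 0, "hand": 30},
  {"delta_pos": [0, 0, 0], "yaw": 0, "hand": 30},
])

```text
clock: 12.92
eef_pos: [512.9, 52.2, -19.1]
eef_rot: [3.14, 0.001, 1.705]
wrist_force: [-7.3, -3.2, 19.6]
finger_gap: 39.0
```

drive_tool([
  {"delta_pos": [0, 0, -1.5], "yaw": 0, "hand": 30},
  {"delta_pos": [0, 0, 0], "yaw": 0, "hand": 30},
])

```text
clock: 13.08
eef_pos: [513.0, 52.3, -19.2]
eef_rot: [3.14, 0.001, 1.705]
wrist_force: [-15.9, -3.9, 41.7]
finger_gap: 40.0
```

The tips touch the bench at reported z -19, with 42 N. Backing up before opening.

drive_tool([
  {"delta_pos": [0, 0, 4], "yaw": 0, "hand": 30},
  {"delta_pos": [0, 0, 0], "yaw": 0, "hand": 30},
  {"delta_pos": [0, 0, 0], "yaw": 0, "hand": 30},
])

```text
clock: 13.33
eef_pos: [512.3, 52.6, -18.2]
eef_rot: [3.141, 0.0, 1.705]
wrist_force: [0.1, 0.8, -2.9]
finger_gap: 39.4
```

drive_tool([
  {"delta_pos": [0, 0, 0], "yaw": 0, "hand": 30},
  {"delta_pos": [0, 0, 0], "yaw": 0, "hand": 30},
  {"delta_pos": [0, 0, 0], "yaw": 0, "hand": 42},
  {"delta_pos": [0, 0, 0], "yaw": 0, "hand": 46},
  {"delta_pos": [0, 0, 0], "yaw": 0, "hand": 60},
], squeeze=3)

```text
clock: 13.75
eef_pos: [512.3, 52.8, -18.2]
eef_rot: [3.141, -0.0, 1.706]
wrist_force: [0.2, 0.5, 0.7]
finger_gap: 49.3
```

drive_tool([
  {"delta_pos": [0, 0, 10], "yaw": 0, "hand": 60},
  {"delta_pos": [0, 0, 35], "yaw": 0, "hand": 84},
  {"delta_pos": [6, -41, 20], "yaw": 0, "hand": 84},
  {"delta_pos": [30, -15, 10], "yaw": 0, "hand": 84},
  {"delta_pos": [40, 0, 10], "yaw": 0, "hand": 84},
], squeeze=40)

```text
clock: 14.17
eef_pos: [587.9, -2.0, 67.7]
eef_rot: [3.14, 0.001, 1.704]
wrist_force: [0.4, 0.9, 0.5]
finger_gap: 82.1
```

```bash
cat > blade.py <<'E'
from h import *
def blade(n,k,rngX=(-300,60)):
    c=load(n,k);P=cloud(c);h=tohead(P.reshape(-1,3)).reshape(400,640,2);H=hsv(c)
    b=(H[...,0]>103)&(H[...,0]<128)&(H[...,1]>110)&(abs(h[...,1])<70)&(h[...,0]>-300)
    kk,l,s,ce=cv2.connectedComponentsWithStats(b.astype(np.uint8)); i=1+np.argmax(s[1:,4]); b=l==i
    print(n,"px",s[i],"n",b.sum(),"X",np.sort(h[b][:,0])[[3,-4]].round(1),"z",np.percentile(P[...,2][b],[5,50,95]).round(1))
    r=[]
    q=h[b]
    for x in np.arange(q[:,0].min()+16,q[:,0].max()-4,8):
        y=q[(q[:,0]>=x)&(q[:,0]<x+8)][:,1]
        if len(y)>4:r.append((x+4,y.min(),y.max()))
    r=np.array(r); print(r.round(1).tolist())
    if len(r)>2: print("axis fits",np.polyfit(r[:,0],r[:,1],1).round(3),np.polyfit(r[:,0],r[:,2],1).round(3))
    return c,P,h,H
E
python3 - <<'E'
from blade import *
from cell import manip
s=manip.read_state();print(s["eef_pos"],s["eef_rot"],s["finger_gap"],s["wrist_force"])
c=snap("scene",16); crop(c,270,140,470,280,4,"pics/s16.png");blade("scene",16)
c=snap("top",16); crop(c,200,140,400,260,4,"pics/t16.png");blade("top",16)
E
```

```text
[587.90359895  -1.97516234  67.72287822] [3.14003873e+00 6.98343924e-04 1.70367868e+00] 82.09938183888733 [0.44948184 0.94139797 0.4726928 ]
scene px [352 214  20  18 161] n 161 X [-193.8 -151.4] z [ 6.3 17.5 21.1]
[[-177.6, -28.6, 23.9], [-169.6, -29.6, 26.0], [-161.6, -29.3, 25.5], [-153.6, -28.2, 25.4]]
axis fits [ 2.100e-02 -2.549e+01] [ 0.051 33.568]
top px [314 187   8  17 109] n 109 X [-243.5 -218.3] z [ 6.8 14.7 21.9]
[[-224.3, -23.0, 48.6]]
```

View pics/s16.png

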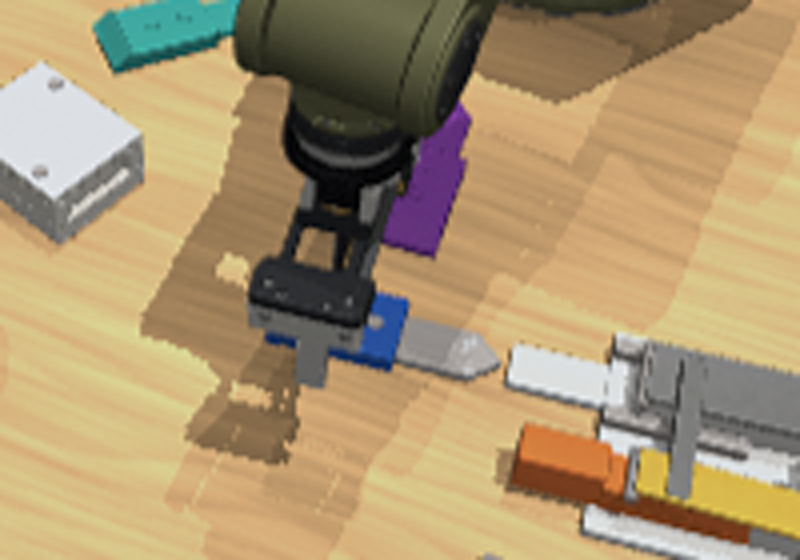

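View pics/t16.png

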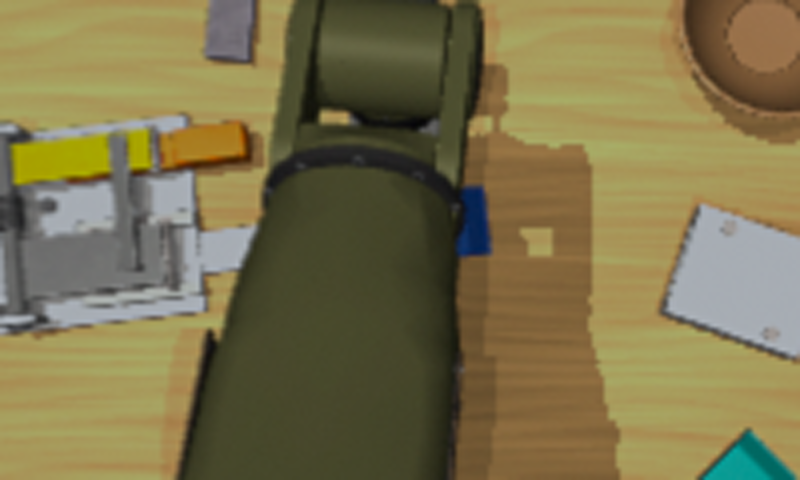

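The blade lies flat, pointing at the tongue, with its shoulders at head x ≈ -152. Moving over its body.

```bash
python3 - <<'E'
from h import *
c=load("scene",16);P=cloud(c);h=tohead(P.reshape(-1,3)).reshape(400,640,2);H=hsv(c)
m=(H[...,1]<75)&(abs(h[...,1])<30)&(h[...,0]>-150)&(h[...,0]<-72)&(P[...,2]>4.5)&(P[...,2]<14)
print(m.sum(),np.median(P[...,2][m]))
q=h[m]
for x in range(-150,-70,8):
    y=q[(q[:,0]>=x)&(q[:,0]<x+8)][:,1]
    if len(y)>3: print(x+4,y.min().round(1),y.max().round(1))
print(np.sort(q[:,0])[-5:])
E
```

```text
257 8.314002413393041
-146 -19.8 20.2
-138 -18.4 19.5
-130 -19.3 18.9
-122 -20.4 21.1
-114 -19.6 18.5
-106 -18.3 20.4
-98 -19.0 21.5
-90 -15.6 18.0
-82 -9.1 8.2
[-81.67137309 -81.0385806  -80.33573093 -78.91536721 -78.21531231]
```

drive_tool([
  {"delta_pos": [-33, -3, 0], "yaw": 0, "hand": 82},
  {"delta_pos": [-33, -3, 0], "yaw": 0, "hand": 82},
  {"delta_pos": [0, 0, 0], "yaw": 0, "hand": 82},
])

```text
clock: 14.52
eef_pos: [516.2, -5.2, 64.1]
eef_rot: [-3.137, -0.001, 1.706]
wrist_force: [-0.0, 0.0, 1.1]
finger_gap: 82.1
```

```bash
python3 - <<'E'
from blade import *
from cell import manip
s=manip.read_state();print(s["eef_pos"],tohead(s["eef_pos"]),s["eef_rot"],s["finger_gap"],s["wrist_force"])
c=snap("scene",17); crop(c,300,160,420,260,6,"pics/s17.png")
E
```

```text
[516.1815821   -5.21227654  64.06101608] [[-186.00417752    3.89814761]] [-3.13654316e+00 -1.00868623e-03  1.70582117e+00] 82.09868969174732 [-0.0084487   0.03656579  1.14361177]
```

View pics/s17.png

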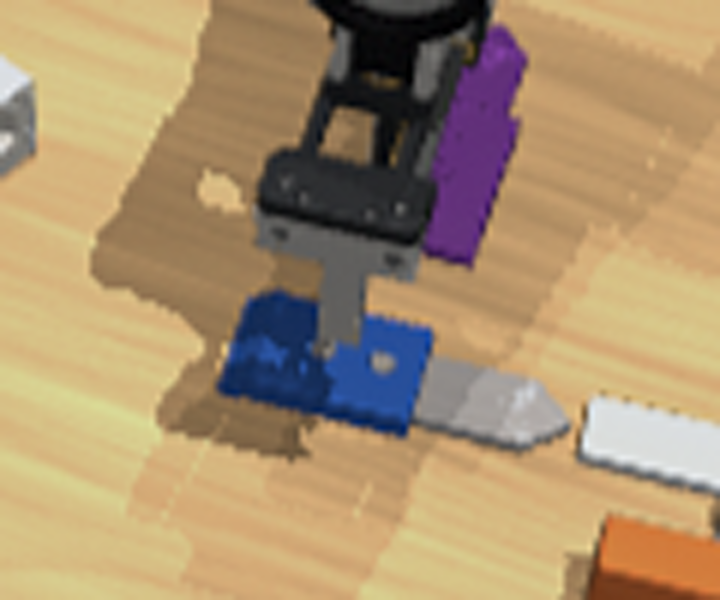

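```bash
python3 - <<'E'
from h import *
from cell import manip
s=manip.read_state();print(s["eef_pos"],tohead(s["eef_pos"]))
c=load("scene",0);P=cloud(c);h=tohead(P.reshape(-1,3)).reshape(400,640,2);H=hsv(c)
m=(H[...,0]>128)&(H[...,0]<160)&(H[...,1]>100)&(P[...,2]>4)&(P[...,2]<30)
print(m.sum(),h[m].min(0),h[m].max(0)); 
for x in range(-220,-120,10):
    k=m&(h[...,0]>=x)&(h[...,0]<x+10)
    if k.sum()>2: print(x,h[k][:,1].min())
E
```

```text
[519.22412549  -5.21696749  65.19897679] [[-186.4217456     0.88439095]]
602 [-198.9627601    83.18029295] [-139.15834677  252.01973684]
-200 86.44329593261382
-190 85.88922203683452
-180 85.28084986359116
-170 83.18029294708279
-160 84.67750750974214
-150 84.64803460072895
-140 156.22485302609715
```

Purple is 30 mm clear of the open fingers. Going down.

drive_tool([
  {"delta_pos": [1, -3, -25], "yaw": 0, "hand": 82},
  {"delta_pos": [0, 0, -25], "yaw": 0, "hand": 82},
  {"delta_pos": [0, 0, -20], "yaw": 0, "hand": 82},
  {"delta_pos": [0, 0, -8], "yaw": 0, "hand": 82},
  {"delta_pos": [0, 0, 0], "yaw": 0, "hand": 82},
])

```text
clock: 14.98
eef_pos: [522.2, -8.1, -14.2]
eef_rot: [-3.139, -0.001, 1.706]
wrist_force: [0.4, -0.3, 0.3]
finger_gap: 82.4
```

```bash
python3 - <<'E'
from h import *
from cell import manip
s=manip.read_state();print(s["eef_pos"],tohead(s["eef_pos"]),s["wrist_force"])
E
```

```text
[522.19702383  -8.11599683 -14.1574908 ] [[-189.69742125   -1.66755823]] [ 0.40819347 -0.32420522  0.33421516]
```

drive_tool([
  {"delta_pos": [0, 0, -2], "yaw": 0, "hand": 65},
  {"delta_pos": [0, 0, 0], "yaw": 0, "hand": 50},
  {"delta_pos": [0, 0, 0], "yaw": 0, "hand": 50},
  {"delta_pos": [0, 0, 0], "yaw": 0, "hand": 50},
  {"delta_pos": [0, 0, 0], "yaw": 0, "hand": 50},
], squeeze=50)

```text
clock: 15.4
eef_pos: [522.9, -8.4, -14.1]
eef_rot: [3.141, 0.0, 1.706]
wrist_force: [-2.8, 0.3, 6.1]
finger_gap: 57.6
```

drive_tool([
  {"delta_pos": [0, 0, 0], "yaw": 0, "hand": 50},
  {"delta_pos": [0, 0, 7], "yaw": 0, "hand": 50},
  {"delta_pos": [0, 0, 7], "yaw": 0, "hand": 50},
  {"delta_pos": [0, 0, 0], "yaw": 0, "hand": 50},
  {"delta_pos": [0, 0, 0], "yaw": 0, "hand": 50},
])

```text
clock: 15.82
eef_pos: [523.0, -8.3, -0.4]
eef_rot: [3.14, 0.0, 1.706]
wrist_force: [-0.7, -0.9, -2.9]
finger_gap: 57.4
```

```bash
python3 - <<'E'
from blade import *
from cell import manip
s=manip.read_state();print(s["eef_pos"],tohead(s["eef_pos"]),s["eef_rot"],s["finger_gap"],s["wrist_force"],s["moment"])
c=snap("scene",18); crop(c,320,180,500,300,4.4,"pics/s18.png")
P=cloud(c);h=tohead(P.reshape(-1,3)).reshape(400,640,2);H=hsv(c)
m=(H[...,1]<75)&(abs(h[...,1])<30)&(h[...,0]>-150)&(h[...,0]<-72)&(P[...,2]>4.5)&(P[...,2]<50)
q=np.c_[h[m],P[...,2][m]]
for x in range(-150,-70,8):
    k=(q[:,0]>=x)&(q[:,0]<x+8)
    if k.sum()>3: print(x+4,q[k,1].min().round(1),q[k,1].max().round(1),np.percentile(q[k,2],[10,50,90]).round(1))
print(np.sort(q[:,0])[-5:])
E
```

```text
[ 5.22980791e+02 -8.33607346e+00 -4.11372820e-01] [[-190.02183114   -2.41420622]] [3.14043594e+00 2.45637270e-04 1.70574605e+00] 57.39015391320892 [-0.68581281 -0.89325617 -2.94064057] [-0.10912457 -0.10995798  0.03958863]
-146 -21.4 18.8 [18.  21.6 24.9]
-138 -22.2 19.1 [18.5 21.5 24.4]
-130 -22.5 19.2 [18.6 22.2 25.4]
-122 -23.0 16.6 [19.7 21.7 24. ]
-114 -22.5 18.7 [18.8 21.  23.9]
-106 -22.0 19.9 [18.9 21.5 24.3]
-98 -21.6 20.0 [19.2 21.3 23.9]
-90 -18.0 14.5 [18.1 21.8 23.8]
-82 -11.5 3.6 [18.5 21.  24.6]
[-80.32976566 -79.68366006 -79.01292504 -77.59464137 -76.92848075]
```

View pics/s18.png

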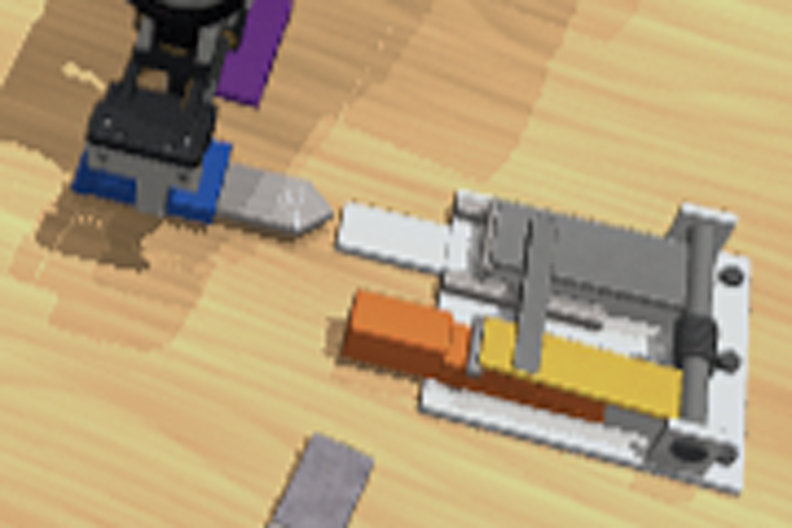

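The blade is level, with its underside at about 13.7 and y about -2. I'll shift 2 mm sideways, lower 1 mm and advance.

drive_tool([
  {"delta_pos": [-2, 0, -1], "yaw": 0, "hand": 50},
  {"delta_pos": [-2, 14.9, 0], "yaw": 0, "hand": 50},
  {"delta_pos": [-2, 14.9, 0], "yaw": 0, "hand": 50},
  {"delta_pos": [-2, 14.9, 0], "yaw": 0, "hand": 50},
  {"delta_pos": [-2, 14.9, 0], "yaw": 0, "hand": 50},
])

```text
clock: 16.28
eef_pos: [512.1, 51.9, -2.4]
eef_rot: [-3.141, -0.0, 1.706]
wrist_force: [0.1, 0.2, -1.6]
finger_gap: 57.2
```

drive_tool([
  {"delta_pos": [0, 0, 0], "yaw": 0, "hand": 50},
  {"delta_pos": [0, 0, 0], "yaw": 0, "hand": 50},
])

```text
clock: 16.45
eef_pos: [512.3, 51.5, -2.3]
eef_rot: [-3.141, 0.0, 1.707]
wrist_force: [0.7, -0.9, -2.3]
finger_gap: 57.5
```

```bash
cat > tang.py <<'E'
from h import *
def tang(k,x0,x1):
    c=snap("scene",k); P=cloud(c);h=tohead(P.reshape(-1,3)).reshape(400,640,2);H=hsv(c)
    m=(H[...,1]<75)&(abs(h[...,1])<30)&(h[...,0]>x0)&(h[...,0]<x1)&(P[...,2]>15.5)&(P[...,2]<50)
    q=np.c_[h[m],P[...,2][m]]
    for x in range(x0,x1,8):
        kk=(q[:,0]>=x)&(q[:,0]<x+8)
        if kk.sum()>3: print(x+4,q[kk,1].min().round(1),q[kk,1].max().round(1),np.percentile(q[kk,2],[10,50,90]).round(1))
    b=(H[...,0]>103)&(H[...,0]<128)&(H[...,1]>110)&(abs(h[...,1])<40)&(P[...,2]>8)
    print("blue Xmax",np.sort(h[b][:,0])[-6:].round(1),"Y",np.percentile(h[b][:,1],[1,99]).round(1))
    return c
E
python3 - <<'E'
from tang import *
from cell import manip
s=manip.read_state();print(s["eef_pos"],tohead(s["eef_pos"]),s["eef_rot"],s["finger_gap"],s["wrist_force"],s["moment"])
c=tang(19,-90,20); crop(c,370,200,500,290,6,"pics/s19.png")
t=snap("top",19); crop(t,180,150,310,240,6,"pics/t19.png")
E
```

```text
[512.34132553  51.54026462  -2.30539627] [[-1.29255537e+02  6.69899927e-04]] [-3.14107480e+00  1.16244791e-05  1.70707997e+00] 57.47802760784105 [ 0.65016951 -0.87698398 -2.25985343] [-0.10263389 -0.13726595  0.07151848]
-86 -18.1 22.6 [17.8 19.9 22. ]
-78 -20.0 22.5 [18.2 20.2 22.6]
-70 -19.8 19.2 [17.8 20.2 22.3]
-62 -19.3 24.3 [18.  19.5 21.1]
-54 -19.0 19.5 [18.1 19.8 23.1]
-46 -18.0 20.6 [17.9 19.8 22. ]
-38 -19.1 21.3 [18.1 20.3 21.8]
-30 -15.9 18.7 [17.6 20.1 21.6]
-22 -7.8 7.0 [17.9 19.5 20.9]
2 -29.5 29.6 [18.  23.  24.2]
10 -29.7 28.1 [20.3 21.3 24.5]
18 -29.8 28.4 [20.1 34.8 39.5]
blue Xmax [-90.8 -90.7 -90.6 -90.1 -90.  -73.5] Y [-30.4  21.6]
```

View pics/s19.png

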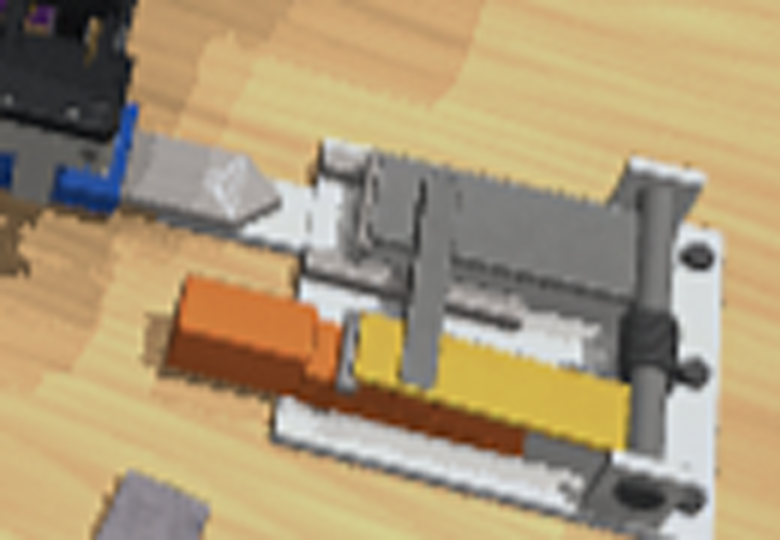

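View pics/t19.png

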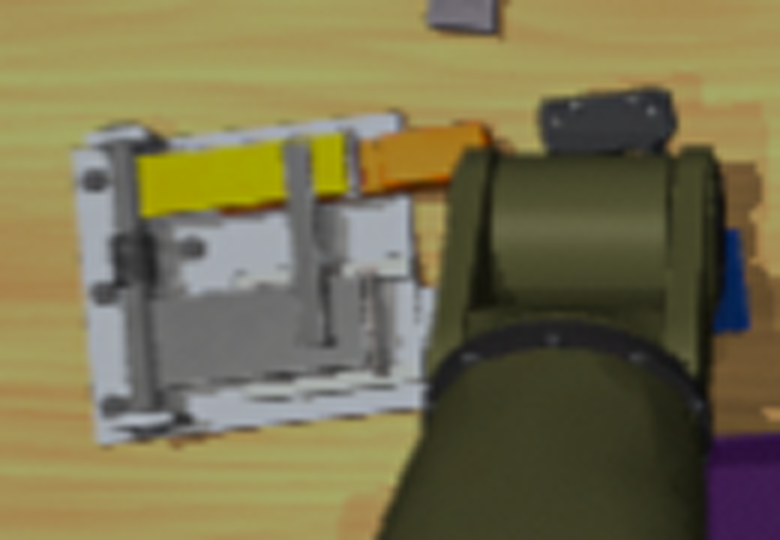

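Tang edges are at y -19 and +20, central to the rails, with its top at z 20 and the tip at x ≈ -18. Advancing into the channel.

drive_tool([
  {"delta_pos": [-1.4, 9.9, 0], "yaw": 0, "hand": 50},
  {"delta_pos": [-1.4, 9.9, 0], "yaw": 0, "hand": 50},
  {"delta_pos": [-1.4, 9.9, 0], "yaw": 0, "hand": 50},
  {"delta_pos": [-1.4, 9.9, 0], "yaw": 0, "hand": 50},
  {"delta_pos": [0, 0, 0], "yaw": 0, "hand": 50},
])

```text
clock: 16.97
eef_pos: [506.7, 92.8, -2.0]
eef_rot: [-3.142, -0.0, 1.707]
wrist_force: [0.2, 0.3, -3.4]
finger_gap: 57.6
```

drive_tool([
  {"delta_pos": [-1.4, 9.9, 0], "yaw": 0, "hand": 50},
  {"delta_pos": [-1.4, 9.9, 0], "yaw": 0, "hand": 50},
  {"delta_pos": [-1.4, 9.9, 0], "yaw": 0, "hand": 50},
  {"delta_pos": [-1, 7, 0], "yaw": 0, "hand": 50},
  {"delta_pos": [0, 0, 0], "yaw": 0, "hand": 50},
])

```text
clock: 17.38
eef_pos: [501.6, 129.0, -2.0]
eef_rot: [3.142, -0.0, 1.707]
wrist_force: [0.1, -0.1, -2.5]
finger_gap: 57.6
```

```bash
python3 - <<'E'
from tang import *
from cell import manip
s=manip.read_state();print(s["eef_pos"],tohead(s["eef_pos"]),s["eef_rot"],s["finger_gap"],s["wrist_force"],s["moment"])
c=tang(20,-20,20); crop(c,370,200,500,290,6,"pics/s20.png")
E
```

```text
[501.57981337 129.00244258  -2.02745067] [[-51.049547     0.14979101]] [ 3.14156530e+00 -1.21946695e-04  1.70708794e+00] 57.57326444183567 [ 0.06318607 -0.09836947 -2.48209256] [-0.11776192 -0.05530688  0.00573212]
-8 -18.5 19.7 [18.3 20.9 23. ]
0 -28.4 28.3 [17.6 20.6 22.9]
8 -29.5 28.0 [18.3 20.8 23.2]
16 -29.8 29.0 [18.6 21.6 37.6]
blue Xmax [-13.2 -13.1 -12.5 -12.3 -12.2 -10.9] Y [-30.   24.4]
```

View pics/s20.png

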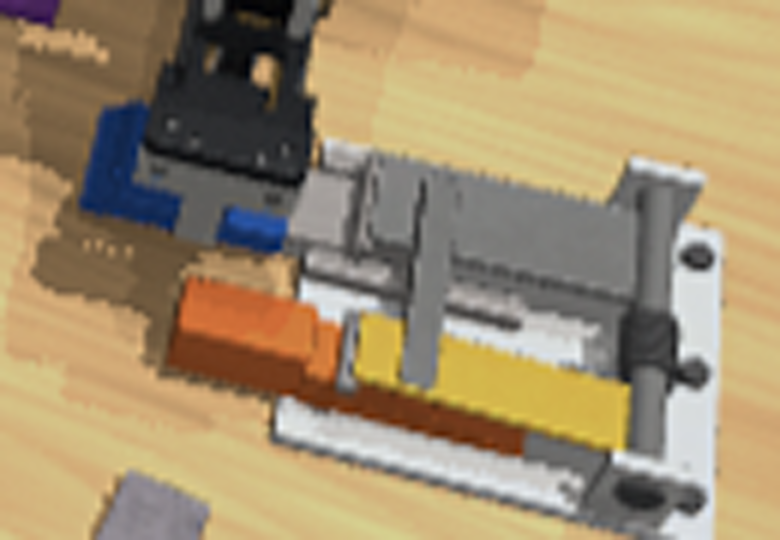

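The tang is under the arm with about 12 mm to go. I'll finish slowly and feel for the shoulders.

drive_tool([
  {"delta_pos": [-0.7, 5, -1], "yaw": 0, "hand": 50},
  {"delta_pos": [-0.6, 4, -0.5], "yaw": 0, "hand": 50},
  {"delta_pos": [-0.1, 1, 0], "yaw": 0, "hand": 50},
  {"delta_pos": [0, 0, 0], "yaw": 0, "hand": 50},
])

```text
clock: 17.77
eef_pos: [500.4, 137.8, -3.6]
eef_rot: [-3.142, -0.0, 1.706]
wrist_force: [0.1, -0.8, -2.4]
finger_gap: 57.5
```

drive_tool([
  {"delta_pos": [-0.3, 2, 0], "yaw": 0, "hand": 50},
  {"delta_pos": [0, 0, 0], "yaw": 0, "hand": 50},
  {"delta_pos": [0, 0, 0], "yaw": 0, "hand": 50},
])

```text
clock: 18.02
eef_pos: [500.2, 139.6, -3.5]
eef_rot: [3.142, -0.0, 1.706]
wrist_force: [-0.9, 0.7, -2.1]
finger_gap: 57.4
```

```bash
python3 - <<'E'
from tang import *
from cell import manip
s=manip.read_state();print(s["eef_pos"],tohead(s["eef_pos"]),s["wrist_force"])
c=tang(21,-20,20); crop(c,370,200,500,290,6,"pics/s21.png")
E
```

```text
[500.1636292  139.56617603  -3.5015401 ] [[-40.39135265   0.11920929]] [-0.94270331  0.73096071 -2.10380001]
0 -28.7 0.8 [16.6 19.9 22.9]
8 -27.4 26.5 [17.1 19.5 21.9]
16 -29.2 29.6 [17.6 20.  37. ]
blue Xmax [-4.1 -4.  -3.5 -3.3 -2.4 -0.2] Y [-29.7  24.3]
```

View pics/s21.png

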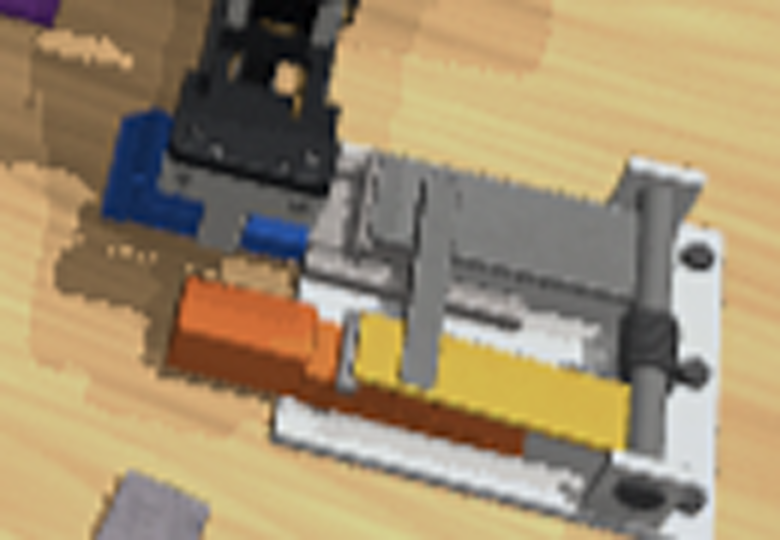

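drive_tool([
  {"delta_pos": [-0.3, 2, 0], "yaw": 0, "hand": 50},
  {"delta_pos": [0, 0, 0], "yaw": 0, "hand": 50},
  {"delta_pos": [0, 0, 0], "yaw": 0, "hand": 50},
])

```text
clock: 18.32
eef_pos: [499.9, 140.7, -3.5]
eef_rot: [-3.141, 0.001, 1.706]
wrist_force: [0.1, -8.5, -1.6]
finger_gap: 57.8
```

drive_tool([
  {"delta_pos": [-0.2, 1.5, -0.5], "yaw": 0, "hand": 50},
  {"delta_pos": [0, 0, 0], "yaw": 0, "hand": 50},
  {"delta_pos": [0, 0, 0], "yaw": 0, "hand": 50},
])

```text
clock: 18.57
eef_pos: [499.9, 140.9, -4.0]
eef_rot: [-3.141, 0.003, 1.705]
wrist_force: [2.1, -18.8, 0.2]
finger_gap: 57.5
```

The shoulders are home: contact at 19 N with no further advance. I'll lower until the bed carries the blade, relax the push and release.

drive_tool([
  {"delta_pos": [0, 0, -0.8], "yaw": 0, "hand": 50},
  {"delta_pos": [0, 0, 0], "yaw": 0, "hand": 50},
  {"delta_pos": [0, -1, 0], "yaw": 0, "hand": 50},
  {"delta_pos": [0, 0, 0], "yaw": 0, "hand": 50},
])

```text
clock: 18.9
eef_pos: [500.0, 140.8, -4.2]
eef_rot: [3.141, 0.001, 1.705]
wrist_force: [-2.6, -12.4, 6.6]
finger_gap: 57.4
```

drive_tool([
  {"delta_pos": [0, 0, 0], "yaw": 0, "hand": 74},
  {"delta_pos": [0, 0, 0], "yaw": 0, "hand": 74},
  {"delta_pos": [0, 0, 0], "yaw": 0, "hand": 74},
  {"delta_pos": [0, 0, 0], "yaw": 0, "hand": 74},
])

```text
clock: 19.23
eef_pos: [499.7, 142.3, -4.8]
eef_rot: [3.141, -0.0, 1.706]
wrist_force: [-0.6, 0.9, 0.2]
finger_gap: 73.6
```

drive_tool([
  {"delta_pos": [0, 0, 15], "yaw": 0, "hand": 74},
  {"delta_pos": [0, 0, 30], "yaw": 0, "hand": 74},
  {"delta_pos": [5, -10, 40], "yaw": 0, "hand": 70},
  {"delta_pos": [20, -40, 15], "yaw": 0, "hand": 62},
  {"delta_pos": [30, -40, 0], "yaw": 0, "hand": 60},
])

```text
clock: 19.65
eef_pos: [548.9, 63.5, 97.9]
eef_rot: [3.135, 0.0, 1.709]
wrist_force: [0.6, 0.1, -0.0]
finger_gap: 61.7
```

drive_tool([
  {"delta_pos": [10, -40, 0], "yaw": 0, "hand": 60},
  {"delta_pos": [10, -35, 0], "yaw": 0, "hand": 60},
  {"delta_pos": [0, 0, 0], "yaw": 0, "hand": 60},
])

```text
clock: 19.9
eef_pos: [568.4, -16.7, 93.4]
eef_rot: [3.141, 0.001, 1.702]
wrist_force: [0.5, 0.4, 0.2]
finger_gap: 59.9
```

```bash
python3 - <<'E'
from tang import *
from cell import manip
s=manip.read_state();print(s["eef_pos"],tohead(s["eef_pos"]),s["wrist_force"],s["finger_gap"])
c=tang(22,-20,20); crop(c,370,200,500,290,6,"pics/s22.png")
t=snap("top",22); crop(t,180,150,310,240,6,"pics/t22.png")
for n in("scene","top"):
    cc=load(n,22);PP=cloud(cc);HH=hsv(cc);hh=tohead(PP.reshape(-1,3)).reshape(400,640,2)
    m=(HH[...,0]>21)&(HH[...,0]<33)&(HH[...,1]>140)&(abs(hh[...,1]+88)<25)&(hh[...,0]>10)&(hh[...,0]<140)&(PP[...,2]>20)
    print([ (b,np.median(PP[...,2][m&(hh[...,0]>=b)&(hh[...,0]<b+15)]).round(1)) for b in range(20,140,30)])
    m=(HH[...,0]<19)&(HH[...,1]>170)&(abs(hh[...,1]+88)<30)&(hh[...,0]>-80)&(hh[...,0]<140)&(PP[...,2]>8)
    q=hh[m]; print(n,"key X",np.sort(q[:,0])[[2,-3]].round(1),"handle Y", np.percentile(q[q[:,0]<0][:,1],[2,98]).round(1))
    b=(HH[...,0]>103)&(HH[...,0]<128)&(HH[...,1]>110)&(abs(hh[...,1])<45)&(PP[...,2]>4)&(hh[...,0]>-130)
    q=hh[b];print("blue X",np.sort(q[:,0])[[3,-4]].round(1),"Yc by X",[(x,((q[(q[:,0]>=x)&(q[:,0]<x+15)][:,1].min()).round(1),(q[(q[:,0]>=x)&(q[:,0]<x+15)][:,1].max()).round(1))) for x in(-75,-60,-45,-30,-15)])
E
```

```text
[568.4355522  -16.65687892  93.36759763] [[-204.43457009  -46.31914965]] [0.47145862 0.41813338 0.22298076] 59.86641414864737
-16 -2.9 29.9 [27.  28.  32.1]
0 -28.2 28.5 [17.  19.3 22.3]
8 -28.1 29.9 [17.2 19.4 22. ]
16 -29.3 28.4 [16.6 19.6 38.6]
blue Xmax [-1.  -0.8 -0.5 -0.4 -0.1 -0.1] Y [-29.8  25.5]
[(20, np.float64(49.6)), (50, np.float64(47.5)), (80, np.float64(46.4)), (110, np.float64(45.0))]
scene key X [-52.1 104.3] handle Y [-102.4  -76. ]
blue X [-94.7  -0.5] Yc by X [(-75, (np.float64(-31.0), np.float64(25.0))), (-60, (np.float64(-29.5), np.float64(24.7))), (-45, (np.float64(-29.8), np.float64(26.2))), (-30, (np.float64(-29.3), np.float64(26.7))), (-15, (np.float64(-29.6), np.float64(27.2)))]
[(20, np.float64(49.1)), (50, np.float64(48.4)), (80, np.float64(46.6)), (110, np.float64(44.1))]
top key X [-51.6  75.8] handle Y [-101.3  -71.3]
blue X [-126.4   -1.5] Yc by X [(-75, (np.float64(-27.5), np.float64(9.9))), (-60, (np.float64(-25.6), np.float64(28.9))), (-45, (np.float64(-27.4), np.float64(28.4))), (-30, (np.float64(-25.5), np.float64(29.2))), (-15, (np.float64(-27.0), np.float64(28.4)))]
```

View pics/s22.png

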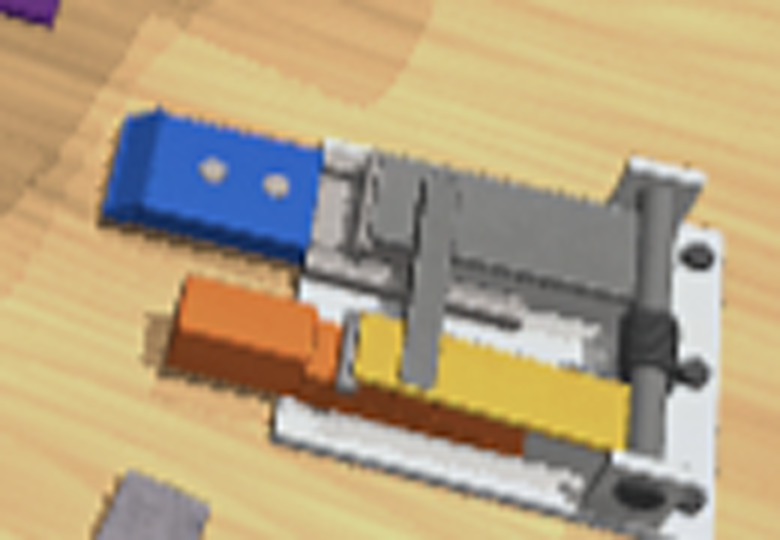

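View pics/t22.png

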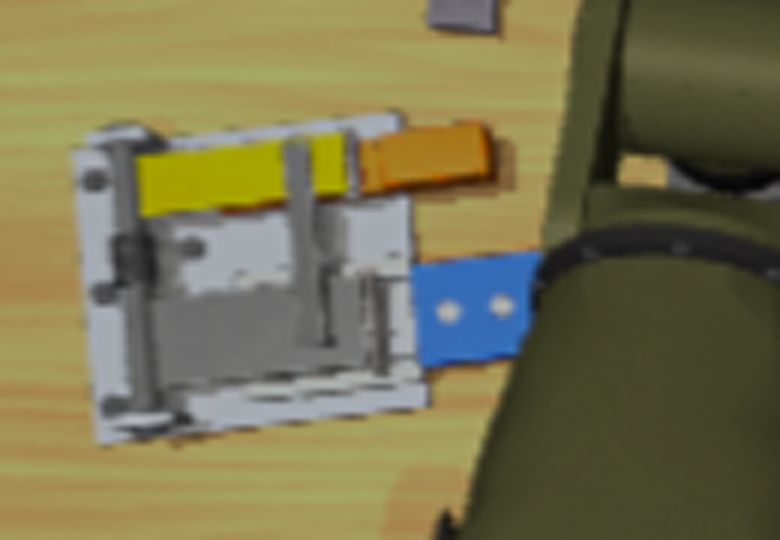

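The blade is home: shoulders at x ≈ -0.5, y ≈ 0. The key hasn't moved and the arm is still up. Going back for the key.

drive_tool([
  {"delta_pos": [4, 36, 0], "yaw": 0.001, "hand": 50},
  {"delta_pos": [3, 36, 0], "yaw": 0, "hand": 50},
  {"delta_pos": [3, 36, 0], "yaw": 0, "hand": 50},
  {"delta_pos": [3, 36, 0], "yaw": 0, "hand": 50},
  {"delta_pos": [3, 35, 0], "yaw": 0, "hand": 50},
])

```text
clock: 20.42
eef_pos: [582.4, 170.8, 93.5]
eef_rot: [-3.141, -0.0, 1.708]
wrist_force: [0.4, 0.6, -0.5]
finger_gap: 50.1
```

drive_tool([
  {"delta_pos": [0, 0, 0], "yaw": 0, "hand": 50},
  {"delta_pos": [0, 0, 0], "yaw": 0, "hand": 50},
])

```text
clock: 20.58
eef_pos: [582.4, 170.3, 93.1]
eef_rot: [-3.141, -0.0, 1.711]
wrist_force: [-0.0, -0.2, -0.3]
finger_gap: 50.0
```

drive_tool([
  {"delta_pos": [2, -5, -30], "yaw": -0.003, "hand": 50},
  {"delta_pos": [0, 0, -30], "yaw": 0, "hand": 50},
  {"delta_pos": [0, 0, -20], "yaw": 0, "hand": 50},
  {"delta_pos": [0, 0, -8], "yaw": 0, "hand": 50},
  {"delta_pos": [0, 0, 0], "yaw": 0, "hand": 50},
])

```text
clock: 21.0
eef_pos: [584.1, 161.9, 3.9]
eef_rot: [-3.138, 0.0, 1.704]
wrist_force: [0.1, 0.4, 0.1]
finger_gap: 49.9
```

```bash
python3 - <<'E'
from tang import *
from cell import manip
s=manip.read_state();print(s["eef_pos"],tohead(s["eef_pos"]),s["wrist_force"],s["finger_gap"])
c=snap("scene",23); crop(c,350,180,500,290,5.3,"pics/s23.png")
E
```

```text
[584.14542255 161.93484404   3.86276813] [[-29.62728029 -86.12134769]] [0.13452727 0.37240367 0.10143096] 49.937252473634466
```

View pics/s23.png

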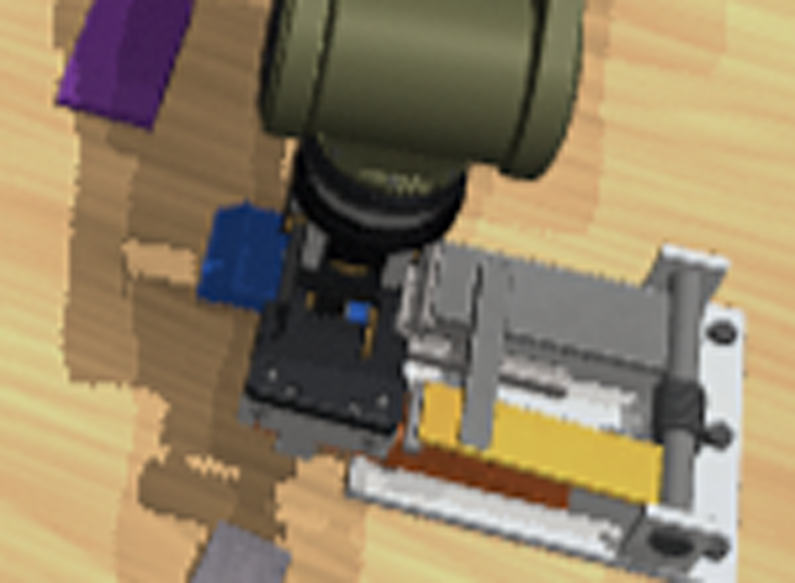

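drive_tool([
  {"delta_pos": [0, 0, 0], "yaw": 0, "hand": 35},
  {"delta_pos": [0, 0, 0], "yaw": 0, "hand": 20},
  {"delta_pos": [0, 0, 0], "yaw": 0, "hand": 20},
  {"delta_pos": [0, 0, 0], "yaw": 0, "hand": 20},
  {"delta_pos": [0, 0, 0], "yaw": 0, "hand": 20},
], squeeze=50)

```text
clock: 21.47
eef_pos: [585.6, 162.4, 6.5]
eef_rot: [3.141, 0.0, 1.704]
wrist_force: [-3.1, -1.5, 6.5]
finger_gap: 29.3
```

drive_tool([
  {"delta_pos": [0, 0, 0], "yaw": 0, "hand": 20},
  {"delta_pos": [1.1, -7.9, 0], "yaw": 0, "hand": 20},
  {"delta_pos": [1.1, -7.9, 0], "yaw": 0, "hand": 20},
  {"delta_pos": [1.1, -7.9, 0], "yaw": 0, "hand": 20},
  {"delta_pos": [0, 0, 0], "yaw": 0, "hand": 20},
])

```text
clock: 21.88
eef_pos: [589.1, 138.3, 6.2]
eef_rot: [3.14, -0.001, 1.703]
wrist_force: [-0.2, -2.8, 5.5]
finger_gap: 30.0
```

drive_tool([
  {"delta_pos": [1.1, -7.9, 0], "yaw": 0, "hand": 20},
  {"delta_pos": [1.1, -7.9, 0], "yaw": 0, "hand": 20},
  {"delta_pos": [1.1, -7.9, 0], "yaw": 0, "hand": 20},
  {"delta_pos": [1.1, -7.9, 0], "yaw": 0, "hand": 20},
  {"delta_pos": [1.1, -7.9, 0], "yaw": 0, "hand": 20},
])

```text
clock: 22.3
eef_pos: [594.3, 99.2, 5.8]
eef_rot: [3.141, -0.0, 1.704]
wrist_force: [0.4, 2.4, 1.7]
finger_gap: 29.9
```

drive_tool([
  {"delta_pos": [1.1, -7.9, 0], "yaw": 0, "hand": 20},
  {"delta_pos": [1.1, -7.9, 0], "yaw": 0, "hand": 20},
  {"delta_pos": [1.1, -7.9, 0], "yaw": 0, "hand": 20},
  {"delta_pos": [1.1, -7.9, 0], "yaw": 0, "hand": 20},
  {"delta_pos": [1.1, -7.9, 0], "yaw": 0, "hand": 20},
])

```text
clock: 22.72
eef_pos: [599.6, 58.9, 5.3]
eef_rot: [-3.141, 0.0, 1.704]
wrist_force: [-0.3, 1.6, 0.3]
finger_gap: 29.8
```

```bash
python3 - <<'E'
from tang import *
from cell import manip
s=manip.read_state();print(s["eef_pos"],tohead(s["eef_pos"]),s["wrist_force"],s["finger_gap"])
c=snap("scene",24); crop(c,330,180,500,300,4.6,"pics/s24.png")
E
```

```text
[599.63734509  58.86478796   5.34587577] [[-133.8462109   -87.48172483]] [-0.252702    1.56760633  0.3388735 ] 29.76371074387747
```

View pics/s24.png

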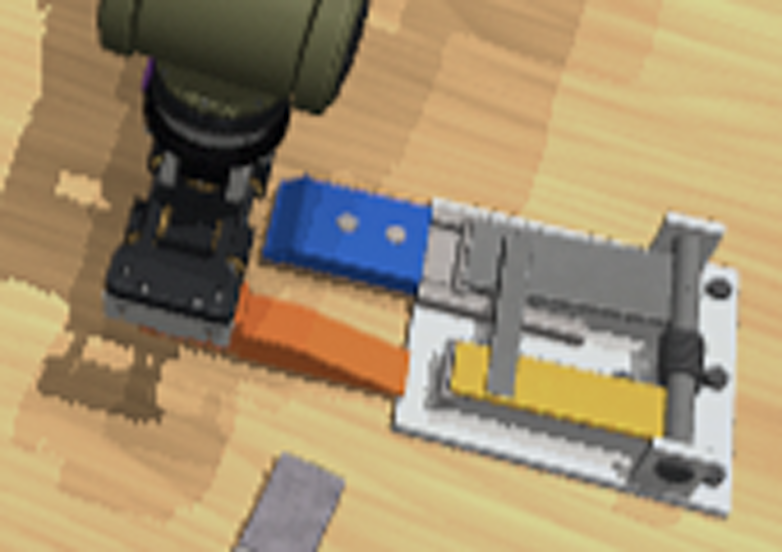

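The key is out and the arm is down on the tang. Taking the key back to clear bench.

drive_tool([
  {"delta_pos": [4, -22, 3], "yaw": 0, "hand": 20},
  {"delta_pos": [7, -22, 0], "yaw": 0, "hand": 20},
  {"delta_pos": [7, -22, 0], "yaw": 0, "hand": 20},
  {"delta_pos": [7, -22, 0], "yaw": 0, "hand": 20},
  {"delta_pos": [5, -15, 0], "yaw": 0, "hand": 20},
])

```text
clock: 23.18
eef_pos: [629.7, -45.5, 8.0]
eef_rot: [-3.141, 0.001, 1.703]
wrist_force: [-0.6, 0.0, -1.2]
finger_gap: 29.7
```

drive_tool([
  {"delta_pos": [0, 0, -4], "yaw": 0, "hand": 20},
  {"delta_pos": [0, 0, -4], "yaw": 0, "hand": 20},
  {"delta_pos": [0, 0, 0], "yaw": 0, "hand": 20},
  {"delta_pos": [0, 0, 0], "yaw": 0, "hand": 20},
])

```text
clock: 23.52
eef_pos: [629.1, -42.3, -0.1]
eef_rot: [-3.14, -0.0, 1.705]
wrist_force: [-0.9, 0.5, -1.5]
finger_gap: 29.5
```

drive_tool([
  {"delta_pos": [0, 0, -3], "yaw": 0, "hand": 20},
  {"delta_pos": [0, 0, 0], "yaw": 0, "hand": 20},
  {"delta_pos": [0, 0, 0], "yaw": 0, "hand": 20},
])

```text
clock: 23.77
eef_pos: [629.5, -42.8, -2.7]
eef_rot: [-3.141, -0.0, 1.704]
wrist_force: [0.3, 0.2, -0.9]
finger_gap: 29.4
```

drive_tool([
  {"delta_pos": [0, 0, -2], "yaw": 0, "hand": 20},
  {"delta_pos": [0, 0, 0], "yaw": 0, "hand": 20},
  {"delta_pos": [0, 0, 0], "yaw": 0, "hand": 20},
])

```text
clock: 24.02
eef_pos: [629.8, -43.0, -3.4]
eef_rot: [3.141, -0.0, 1.704]
wrist_force: [-4.7, 1.4, 9.6]
finger_gap: 29.6
```

drive_tool([
  {"delta_pos": [0, 0, -1], "yaw": 0, "hand": 20},
  {"delta_pos": [0, 0, 0], "yaw": 0, "hand": 20},
  {"delta_pos": [0, 0, 0], "yaw": 0, "hand": 20},
])

```text
clock: 24.27
eef_pos: [629.9, -43.0, -3.4]
eef_rot: [3.141, 0.0, 1.704]
wrist_force: [-10.8, 2.2, 19.3]
finger_gap: 29.2
```

The key is on the bench. Easing off, opening, then lifting clear.

drive_tool([
  {"delta_pos": [0, 0, 1.5], "yaw": 0, "hand": 20},
  {"delta_pos": [0, 0, 0], "yaw": 0, "hand": 52},
  {"delta_pos": [0, 0, 0], "yaw": 0, "hand": 52},
  {"delta_pos": [0, 0, 0], "yaw": 0, "hand": 52},
  {"delta_pos": [0, 0, 0], "yaw": 0, "hand": 52},
])

```text
clock: 24.68
eef_pos: [629.6, -43.3, -4.3]
eef_rot: [-3.141, -0.0, 1.704]
wrist_force: [0.2, 0.1, -0.2]
finger_gap: 50.9
```

drive_tool([
  {"delta_pos": [0, 0, 15], "yaw": 0, "hand": 55},
  {"delta_pos": [0, 0, 30], "yaw": 0, "hand": 55},
  {"delta_pos": [0, 0, 40], "yaw": 0, "hand": 55},
  {"delta_pos": [-20, -35, 25], "yaw": 0, "hand": 60},
  {"delta_pos": [-25, -35, 0], "yaw": 0, "hand": 60},
])

```text
clock: 25.1
eef_pos: [590.4, -107.8, 108.1]
eef_rot: [3.134, 0.003, 1.707]
wrist_force: [0.7, -1.1, -0.1]
finger_gap: 59.6
```

drive_tool([
  {"delta_pos": [-25, -38, 0], "yaw": 0, "hand": 60},
  {"delta_pos": [-25, -38, 0], "yaw": 0, "hand": 60},
  {"delta_pos": [-25, -38, 0], "yaw": 0, "hand": 60},
  {"delta_pos": [-25, -30, 0], "yaw": 0, "hand": 60},
  {"delta_pos": [0, 0, 0], "yaw": 0, "hand": 60},
])

```text
clock: 25.52
eef_pos: [490.7, -246.7, 102.9]
eef_rot: [-3.141, 0.001, 1.699]
wrist_force: [0.6, -0.1, -0.5]
finger_gap: 60.3
```

```bash
python3 - <<'E'
from tang import *
from cell import manip
s=manip.read_state();print(s["eef_pos"],s["wrist_force"],s["clock"])
c=tang(25,-20,20); cv2.imwrite("pics/s25.png",cv2.cvtColor(c["frame"],cv2.COLOR_RGB2BGR))
t=snap("top",25); crop(t,180,140,360,240,4.4,"pics/t25.png")
for n in("scene","top"):
    cc=load(n,25);PP=cloud(cc);HH=hsv(cc);hh=tohead(PP.reshape(-1,3)).reshape(400,640,2)
    m=(HH[...,0]>21)&(HH[...,0]<33)&(HH[...,1]>140)&(abs(hh[...,1]+88)<25)&(hh[...,0]>10)&(hh[...,0]<140)&(PP[...,2]>20)
    r=[(b+7.5,np.median(PP[...,2][m&(hh[...,0]>=b)&(hh[...,0]<b+15)])) for b in range(20,140,15)]
    r=np.array(r);print("lug z",r[:,1].round(1),"slope",np.polyfit(r[:,0],r[:,1],1)[0].round(3))
    b=(HH[...,0]>103)&(HH[...,0]<128)&(HH[...,1]>110)&(abs(hh[...,1])<45)&(PP[...,2]>4)&(hh[...,0]>-130)
    q=hh[b];print("blue X",np.sort(q[:,0])[[3,-4]].round(1),"Y by X",[(x,q[(q[:,0]>=x)&(q[:,0]<x+15)][:,1].min().round(1),q[(q[:,0]>=x)&(q[:,0]<x+15)][:,1].max().round(1)) for x in(-75,-60,-45,-30,-15)],"z",np.percentile(PP[...,2][b],[50,95]).round(1))
    m=(HH[...,0]<19)&(HH[...,1]>170)&(hh[...,1]<-40)&(hh[...,1]>-170)&(hh[...,0]>-270)&(hh[...,0]<-20)&(PP[...,2]>4)
    q=hh[m];print("key X",np.percentile(q[:,0],[1,99]).round(1),"top z",np.percentile(PP[...,2][m],97).round(1))
    c0=load(n,0);P0=cloud(c0);H0=hsv(c0)
    for nm,f in(("bowl",lambda H,P:(H[...,0]>50)&(H[...,0]<75)&(H[...,1]>120)&(P[...,2]>10)&(P[...,2]<90)),):
        print(nm,P0[f(H0,P0)].mean(0).round(1),PP[f(HH,PP)].mean(0).round(1))
E
```

```text
[ 490.73261154 -246.69786332  102.89070189] [ 0.64602269 -0.08196113 -0.4691674 ] 25.5167
-16 -3.7 27.6 [28.1 28.9 30.9]
0 -30.0 28.2 [16.8 19.2 23. ]
8 -28.6 26.9 [16.3 18.8 22.2]
16 -29.7 29.5 [16.7 19.1 24.4]
blue Xmax [-1.  -1.  -0.7 -0.4 -0.3 -0.1] Y [-29.6  26. ]
lug z [39.3 39.3 40.  40.6 41.6 41.2 42.4 42.7] slope 0.035
blue X [-94.7  -0.7] Y by X [(-75, np.float64(-29.6), np.float64(26.0)), (-60, np.float64(-31.3), np.float64(24.0)), (-45, np.float64(-30.3), np.float64(25.6)), (-30, np.float64(-28.9), np.float64(26.2)), (-15, np.float64(-29.5), np.float64(25.8))] z [27.6 31.3]
key X [-257.9 -106.5] top z 40.3
bowl [ 340.6 -569.    43.4] [ 340.5 -569.1   43.3]
lug z [37.6 39.2 38.8 39.  39.9 40.8 40.5 42. ] slope 0.035
blue X [-93.6  -1.4] Y by X [(-75, np.float64(-27.4), np.float64(28.2)), (-60, np.float64(-25.6), np.float64(29.2)), (-45, np.float64(-27.5), np.float64(28.0)), (-30, np.float64(-25.8), np.float64(29.0)), (-15, np.float64(-26.8), np.float64(27.8))] z [26.8 31.8]
key X [-259.7 -105.5] top z 39.2
bowl [ 345.9 -559.9   38.4] [ 347.  -562.1   38.1]
```

View pics/s25.png

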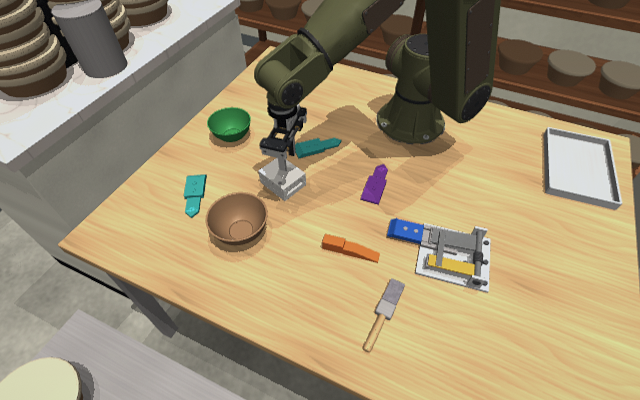

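View pics/t25.png

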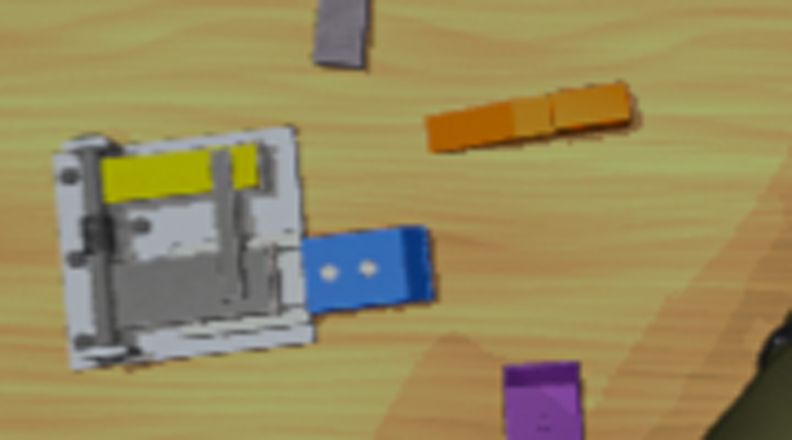

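The clamp is at about 0.036–0.04 rad, resting on the tang. The blade is home, the key is flat on the bench about 100 mm clear of the head, and the bystanders are where they were. Handing in.

```bash
python3 - <<'E'
from cell import manip
print(manip.sign_off()); print(manip.read_state()["clock"])
E
```

```text
the job is handed in; nothing more can be done
None
the job is handed in; nothing more can be done
```

The blade is fitted in the scraper head and the clamp arm is down on its tang. I handed the job in at about 25.5 s of the 72 s allowed; no verdict is reported.

I pushed the key under the yellow lug, drew the blade from its guard, slid it in until the shoulders met the rails (19 N), then drew the key out and laid it on the bench.

**Last checks, from both cameras:**
- **Clamp:** lug slope 0.035 against 0.071 when shut, which puts the arm at about 0.036 rad (target 0.025 to 0.065). With the key in, it measured about 0.13 rad.
- **Blade:** shoulders about 1 mm from the rail ends, on the channel's middle within about 2 mm, and parallel to it.
- **Key:** flat on the bench, its nose about 105 mm in front of the head's mouth.
- **Bystanders:** the bowl measured within about 2.5 mm of its start; the basket and brush looked unmoved in the pictures but I did not measure them.

**What disagreed or went wrong:**
- The reported TCP height read about 36–40 mm lower than the cameras and the bench contact showed. Because of this my first grasp closed above the key; I measured the offset and regripped.
- While setting the blade down to regrip it, the fingertips pressed on the bench with 42 N at the wrist. The blade then dropped about 13 mm when released, and it lay straight afterwards. The 42 N is well under the 120 N wrist limit. The 40 N limit is for the arm and gripper body; I took the fingertips not to count, but could not check that.

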